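# Set up the planing jig for a batch of walnut blanks

### The arm

A 7-joint arm with a two-finger parallel gripper is mounted at the origin on a cart in front of the work surface, level with it; the furniture and walls round the work are solid. World frame = base frame: x ahead of the robot, y to its left, z up, the work surface at z = 0. Lengths are in m, angles in rad, forces in N, time in s.
With the tool pointing down it reaches from about 0.35 to 0.775 m from the base axis. Payload 3.1 kg.
Tool frame: the origin (TCP) lies between the finger pads; the fingertips stand 14 mm ahead of it and the grasp point (between the pads) lies 5 mm behind it (bot.finger_overhang is the z of the fingertips in the tool frame, in m); z points along the fingers, y is the line along which they close (so a half turn about z gives the same grasp; the last joint's range is limited). The gripper opens to 85 mm and grips with 20 to 120 N. Pads are 22 mm wide; open, the fingers measure 114 mm over their backs; the gripper's body (76 mm by 85 mm) begins 54 mm behind the grasp point. The pads swing forward as they close: fully open they stand 13 mm farther back than shut.
Start: joints at [-1.378, 0.311, 0.014, 1.512, -0.004, 1.319, -0.027], TCP at [0.128, 0.535, 0.245] pointing down, gripper open.
Joint ranges: [-2.7, 2.7], [-0.3, 1.91], [-1.27, 1.3], [0.12, 2.57], [-1.44, 4.58], [0.2, 2.03], [-3.05, 3.05]. Speed limits (rad/s): [2.79, 2.79, 3.14, 3.14, 3.14, 3.14, 3.14].

### API

Orientations are given as a 3x3 rotation matrix whose columns are the frame's x, y, z axes.
In Python, from cell import status, viewer, job, bot gives the robot as it stands.
- The arm moves only by the tool carry_out, never from a script. Its argument "plan" is a list of rows, each a list of 5 numbers: the gripper's target within -1 to 1 (fully open at 1, half-way at 0, shut at -1), then the shift along the tool's x, y, z as a fraction of full scale, then the turn about the tool's z as a fraction of full scale. A call has 1 to 5 rows; each row shifts and turns the commanded pose from where the row before left it, along the tool's axes as they then stand; what a row does not reach is not made up. Full scale, the value 1, is 0.02 m for a shift and 5 degrees for a turn. A row lasts 1/10 s, in which the tool goes at most 50 mm and 8.59 degrees, less where a joint would pass 70% of its speed; a pose out of reach is approached as far as the arm can. A call with a number of a shift or a turn outside -1 to 1 is refused whole. A call with a gripper value outside its range is refused whole. The fingers move at their own pace and stop on an object; "squeeze" is the grip in N (left out, the last holds). Time passes only in rows, so rows that do not move let the fingers close. It gives the time, the measured TCP pose, the force, the opening and the grip force at its end, in the units of the state.
- status.read_state(): the state, without advancing time (a new reading comes with each control period).
- viewer.grab_frame(name): name is "scene" or "top" or "wrist"; returns the picture (480x640x3 uint8, red, green, blue); there is no depth.
- viewer.get_calibration(name): a dict with "vertical_fov" (degrees; the focal length in pixels is half the picture's height over the tangent of half this angle, whatever the lens; pixels are square), "cx", "cy" (the principal point, pixels), "dist_coeffs" ([k1, k2, p1, p2, k3] as OpenCV has them; the pictures are not rectified), "extrinsics" (4x4, takes a point from camera to world coordinates). Camera axes: x right, y up, looking along -z (the intrinsics and any distortion apply to the point x, -y, -z); pixel columns grow to the right and rows downward; lengths in m; the calibration is good to about 2 mm. A picture is of the moment at which its call begins: read the wrist's pose just before it. get_calibration takes no time and is no camera call; for the wrist camera it gives the pose at the moment of the call.
- job.job_done(): hands the job in; it is judged then, once.
Trained networks look in the newest picture that a camera, given by its name, has taken for a name from the list of things; names that differ only in an ending like _2 or _b are one class to them, and where a whole thing is asked for, a point or a joint stands for the part that bears it (a point fixed in the world has none). Each returns a list of dicts, best first, with "confidence" (0 to 1); they miss things now and then, are a little off and sometimes report something else, mostly with a low value. They report only what shows in the picture. A call takes as long as a camera call.
- viewer.boxes_of(camera, name): "extent" ([left, top, right, bottom] in pixels, round what is visible of it).
- viewer.silhouettes(camera, name): "mask" (480x640 bool, what is visible of it) and "extent" ([left, top, right, bottom] in pixels, round what is visible of it).
The state is a dict: "t": time; "joint_positions": joint angles; "dq": joint speeds; "joint_efforts": joint torques, N m; "ee_pos": TCP position; "tcp_rot": TCP orientation; "ft_force": force on the tool from outside, world axes, zero at the start; "ft_torque": the same for the moment, N m; "finger_gap": finger opening in m; "grip_force": force on a finger pad.
Only numpy, scipy, OpenCV 4.12 (cv2) and the standard library are available. Lean on these libraries where they do the work, as an engineer would, in place of code of your own. Each camera call takes 0.05 s, during which the arm holds its last target. There are 200 camera calls.

### The job

Get the planing jig ready for the next batch: take the two pale maple pieces out of its trough and put them in the plywood tray, turn the dial until its pointer lines up with the brass rider on the ring around it, and lay every walnut blank from the bench flat in the trough, end to end and lengthwise. Only when all that is done, push the lever down until it snaps over and stays down by itself. Knock nothing over.

Things in the scene. Friction and masses are not known exactly. Their poses are not given: they have to be found in the camera images.
- jig: Planing jig, fixed: a plywood board 135 x 530 x 12 mm with a trough in the middle, the dial at its +y end, the lever at its -y end. Origin: middle of the trough, at bench height under the board; x across the trough away from the robot, y along the trough to the left, z up.
- trough (a point): Middle of the trough's floor, 12 mm above the bench, axes as the jig's. The trough is 290 mm long in y, between end blocks 16 mm high above the floor, and with the lever up 52 mm wide in x, between two dark fences 18 mm wide and only 7 mm high above the floor.
- fence (a joint): Travel in m of the front (-x) fence toward the back one: 0 with the lever up, 0.012 with it down. Driven by the lever only. It pushes the blanks square and leaves 40 mm of width, so a piece 42 mm wide would block it.
- maple_0_c (a point): Centre of a pale maple piece, 42 (own x) x 85 (own y) x 20 (z) mm, about 54 g, lying lengthwise in the trough at the start. There are two, both to be put in the tray. Grip across the 42 mm.
- maple_1_c (a point): Centre of a pale maple piece, 42 (own x) x 85 (own y) x 20 (z) mm, about 54 g, lying lengthwise in the trough at the start. There are two, both to be put in the tray. Grip across the 42 mm.
- blank_0_c (a point): Centre of a dark walnut blank, 36 (own x) x 62 (own y) x 26 (z) mm, about 45 g; lies flat on the bench behind the jig at the start. Between 2 and 4 such blanks are present; an absent one is None. All go into the trough, which has room for four end to end, own y along the jig's y (either way round). Grip across the 36 mm.
- blank_1_c (a point): Centre of a dark walnut blank, 36 (own x) x 62 (own y) x 26 (z) mm, about 45 g; lies flat on the bench behind the jig at the start. Between 2 and 4 such blanks are present; an absent one is None. All go into the trough, which has room for four end to end, own y along the jig's y (either way round). Grip across the 36 mm.
- blank_2_c (a point): Centre of a dark walnut blank, 36 (own x) x 62 (own y) x 26 (z) mm, about 45 g; lies flat on the bench behind the jig at the start. Between 2 and 4 such blanks are present; an absent one is None. All go into the trough, which has room for four end to end, own y along the jig's y (either way round). Grip across the 36 mm.
- blank_3_c (a point): Centre of a dark walnut blank, 36 (own x) x 62 (own y) x 26 (z) mm, about 45 g; lies flat on the bench behind the jig at the start. Between 2 and 4 such blanks are present; an absent one is None. All go into the trough, which has room for four end to end, own y along the jig's y (either way round). Grip across the 36 mm.
- tray: Open plywood tray, 185 (own x) x 135 (own y) x 30 mm outside, walls 6 mm, floor about 6 mm thick, fixed to the bench left of the jig. Origin: centre of its underside. Both maple pieces fit side by side, lengthwise in own y.
- dial (a joint): Angle of the dial in rad about the jig's +z (positive is anticlockwise seen from above); 0 when the pointer points along the jig's +x. Limits -1.5 and 3.2; it stays where it is left (friction 0.06 N m). The rider stands anywhere from 0.9 to 2.2 rad, the dial starts from -0.6 to 0.3 rad.
- dial_grip (a point): On the dial's axis, half-way up its grip bar, at 66 mm above the bench. The bar is 15 mm thick, 56 mm long and 30 mm high (its top is 79 mm above the bench), lies along the pointer direction and stands on a black disc of 66 mm diameter whose top is 51 mm above the bench.
- pointer (a point): Tip of the dial's pointer (the bright line on the bar and disc), 40 mm from the dial's axis; it turns with the dial. It is to stand at rider.
- rider (a point): The brass rider, a raised block 7 mm wide and 9 mm high on the fixed aluminium ring round the dial, 40 mm from the dial's axis. It marks the setting and does not move.
- lever (a joint): Angle of the sprung toggle lever in rad: 0 up, 0.6 fully down. Pushing it down takes up to about 9 N at the pad; past 0.5 rad it goes over centre, snaps to 0.6 and stays there; let go earlier, it springs up again. To release it, lift the pad with about 4 N.
- lever_pad (a point): Centre of the lever's black pad, 40 x 56 (along jig y) x 14 mm, 120 mm from the hinge. The hinge axis runs along jig y through jig x = 62, z = 55 mm; from it the arm points to jig -x, rising 0.6 rad at joint 0 and level at 0.6, so the pad moves 68 mm down and 21 mm toward jig -x.
- bottle: Bystander: glue bottle with a red nozzle, 58 mm across, 166 mm high, standing behind the work; origin at its underside.
- mug: Bystander: white mug, 82 x 114 x 91 mm, standing left behind the work; origin at its underside.
- can: Bystander: steel can with a knob lid, 62 mm across, 115 mm high, standing to the right of the lever; origin at its underside.

How it is judged:
On the way, in this order (a step that is already met when the one before it is completed fails the run):
1. with the lever still up: maple pieces in the tray, dial at the rider, every walnut blank flat and lengthwise in the trough (value of joint lever below 0.15 rad and horizontal distance between pointer and rider below 0.006 m and x of maple_0_c in the frame of tray between -0.085 and 0.085 m and y of maple_0_c in the frame of tray between -0.062 and 0.062 m and z of maple_0_c in the frame of tray between 0.006 and 0.04 m and x of maple_1_c in the frame of tray between -0.085 and 0.085 m and y of maple_1_c in the frame of tray between -0.062 and 0.062 m and z of maple_1_c in the frame of tray between 0.006 and 0.04 m and x of blank_0_c in the frame of jig between -0.014 and 0.014 m and y of blank_0_c in the frame of jig between -0.12 and 0.12 m and z of blank_0_c in the frame of jig between 0.019 and 0.0285 m and angle between the y axis of each of blank_0_c, blank_1_c, blank_2_c, blank_3_c and the y axis of jig, either way round below 0.15 rad and x of blank_1_c in the frame of jig between -0.014 and 0.014 m and y of blank_1_c in the frame of jig between -0.12 and 0.12 m and z of blank_1_c in the frame of jig between 0.019 and 0.0285 m and x of blank_2_c in the frame of jig between -0.014 and 0.014 m and y of blank_2_c in the frame of jig between -0.12 and 0.12 m and z of blank_2_c in the frame of jig between 0.019 and 0.0285 m and x of blank_3_c in the frame of jig between -0.014 and 0.014 m and y of blank_3_c in the frame of jig between -0.12 and 0.12 m and z of blank_3_c in the frame of jig between 0.019 and 0.0285 m), for 0.2 s.
2. the lever is pressed down until it stays (value of joint lever above 0.54 rad), for 0.2 s.
At the end, for the whole second after the job is handed in: Lever down by itself (over 0.54 rad); pointer within 6 mm of the rider; maple pieces in the tray (within 85 mm of its middle in x, 62 in y); every walnut blank flat between the fences (centre within 14 mm of jig x = 0, 120 mm of y = 0, 19 to 28.5 mm up), lengthwise to 0.15 rad; all at rest (value of joint lever above 0.54 rad and horizontal distance between pointer and rider below 0.006 m and x of maple_0_c in the frame of tray between -0.085 and 0.085 m and y of maple_0_c in the frame of tray between -0.062 and 0.062 m and z of maple_0_c in the frame of tray between 0.006 and 0.04 m and x of maple_1_c in the frame of tray between -0.085 and 0.085 m and y of maple_1_c in the frame of tray between -0.062 and 0.062 m and z of maple_1_c in the frame of tray between 0.006 and 0.04 m and x of blank_0_c in the frame of jig between -0.014 and 0.014 m and y of blank_0_c in the frame of jig between -0.12 and 0.12 m and z of blank_0_c in the frame of jig between 0.019 and 0.0285 m and angle between the y axis of each of blank_0_c, blank_1_c, blank_2_c, blank_3_c and the y axis of jig, either way round below 0.15 rad and x of blank_1_c in the frame of jig between -0.014 and 0.014 m and y of blank_1_c in the frame of jig between -0.12 and 0.12 m and z of blank_1_c in the frame of jig between 0.019 and 0.0285 m and x of blank_2_c in the frame of jig between -0.014 and 0.014 m and y of blank_2_c in the frame of jig between -0.12 and 0.12 m and z of blank_2_c in the frame of jig between 0.019 and 0.0285 m and x of blank_3_c in the frame of jig between -0.014 and 0.014 m and y of blank_3_c in the frame of jig between -0.12 and 0.12 m and z of blank_3_c in the frame of jig between 0.019 and 0.0285 m and linear speed of each of blank_0, blank_1, blank_2, blank_3, maple_0, maple_1 below 0.03 m/s); the robot touches nothing.
It fails at once if the glue bottle is knocked over (angle between bottle's own z axis and vertical above 0.6 rad).
It fails at once if the mug is knocked over (angle between mug's own z axis and vertical above 0.6 rad).
It fails at once if the steel can is knocked over (angle between can's own z axis and vertical above 0.6 rad).
Of blank_0, blank_1, blank_2, blank_3 only 2 to 4 are there at a start; the rules pass over those that are not, and their reading is None.
At some moment in a run one of blank_0, blank_1, blank_2, blank_3 may be knocked a few centimetres aside while the robot is not near it.
Once in a run the grip may slacken for a moment while it holds something.
It also fails if it takes over 210 s, if anything falls off the work surface, if the arm or the gripper's body presses on something with over 40 N, if the wrist force passes 120 N, or if a joint passes its speed limit or range.

## Working session

There is one attempt and no reset: what is moved stays moved. The work goes in short steps, Python scripts to look and compute and a tool call to move; the robot and the scene stay as the last step left them, time stands still between calls to the robot, and variables do not carry over. Pictures are saved under pics/ and viewed, at most 14 in all, crops included, and the job is handed in when it is done.

Besides the shell and the picture viewer there is one more tool, called after "Request:" in YAML: its name, and indented under it one key for each argument. carry_out: Moves the arm, as the interface text tells. Shift numbers are shares of 0.02 m and turn numbers shares of 5 degrees, none past 1 either way. Its arguments: {"type":"object","properties":{"plan":{"type":"array"},"squeeze":{"type":"number"}},"required":["plan"]}

```bash
ls; mkdir -p pics
cat > h.py <<'E'
import numpy as np, cv2
from cell import status, viewer, job, bot
def K(c):
    f=240/np.tan(np.radians(c['vertical_fov'])/2)
    return np.array([[f,0,c['cx']],[0,f,c['cy']],[0,0,1.]]),np.array(c['dist_coeffs'],float)
def pix2w(c,uv,z):
    k,d=K(c); E=np.array(c['extrinsics'])
    p=cv2.undistortPoints(np.array(uv,float).reshape(-1,1,2),k,d).reshape(-1,2)
    r=np.c_[p[:,0],-p[:,1],-np.ones(len(p))]@E[:3,:3].T
    o=E[:3,3]; return o+r*((z-o[2])/r[:,2])[:,None]
def w2pix(c,P):
    k,d=K(c); E=np.array(c['extrinsics']); q=(np.array(P,float).reshape(-1,3)-E[:3,3])@E[:3,:3]
    q=q*[1,-1,-1]
    return cv2.projectPoints(q,np.zeros(3),np.zeros(3),k,d)[0].reshape(-1,2)
def save(n,im,s=1): cv2.imwrite('pics/'+n,cv2.resize(im,None,fx=s,fy=s)[:,:,::-1])
E
python3 - <<'E'
from h import *
s=status.read_state(); print(s)
for n in('top','scene'):
    c=viewer.get_calibration(n); print(n,c)
    save(n+'0.png',viewer.grab_frame(n))
E
```

```text
pics
{'t': 0.0, 'joint_positions': array([-1.37770457,  0.31177583,  0.01397374,  1.51305951, -0.00440218,
        1.31920531, -0.02719628]), 'dq': array([-0.00011502, -0.00062768,  0.00021848, -0.00140942,  0.00287875,
        0.00046141, -0.00100727]), 'joint_efforts': array([-7.31460204e-05, -3.79917741e+01,  1.45743387e-01, -2.30591011e+01,
        1.19775519e-02,  1.36897102e-02, -4.71232759e-07]), 'ee_pos': array([0.12776659, 0.53423356, 0.24419248]), 'tcp_rot': array([[-9.72585466e-01,  2.32545237e-01, -4.73112282e-04],
       [ 2.32545701e-01,  9.72582582e-01, -2.37047519e-03],
       [-9.11019510e-05, -2.41550994e-03, -9.99997079e-01]]), 'ft_force': array([ 0.38023477, -0.14852424,  0.24688528]), 'ft_torque': array([ 0.00856785, -0.04452571, -0.00603657]), 'grip_force': 0.0, 'finger_gap': 0.08521862740846434}
top {'vertical_fov': 46.56102814912096, 'cx': 315.9045010999278, 'cy': 234.7993925786285, 'dist_coeffs': array([-0.0606217,  0.       ,  0.       ,  0.       ,  0.       ]), 'extrinsics': array([[-2.43872276e-02,  9.87019614e-01, -1.58737346e-01,
         3.85042020e-01],
       [-9.99702587e-01, -2.40714427e-02,  3.91205010e-03,
         1.10023356e-02],
       [ 4.02332525e-05,  1.58785539e-01,  9.87313097e-01,
         1.54064371e+00],
       [ 0.00000000e+00,  0.00000000e+00,  0.00000000e+00,
         1.00000000e+00]])}
scene {'vertical_fov': 54.46929450176541, 'cx': 320.720745033422, 'cy': 243.5087847616807, 'dist_coeffs': array([-0.11688369,  0.        ,  0.        ,  0.        ,  0.        ]), 'extrinsics': array([[ 0.61114169,  0.38185616, -0.69331934, -0.28892088],
       [-0.79138145,  0.27832252, -0.54429035, -0.71099978],
       [-0.01487424,  0.88131858,  0.47228838,  0.73988382],
       [ 0.        ,  0.        ,  0.        ,  1.        ]])}
```

View pics/top0.png

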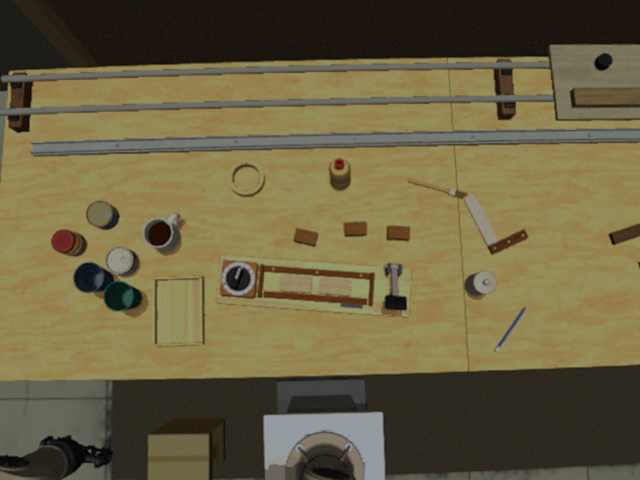

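View pics/scene0.png

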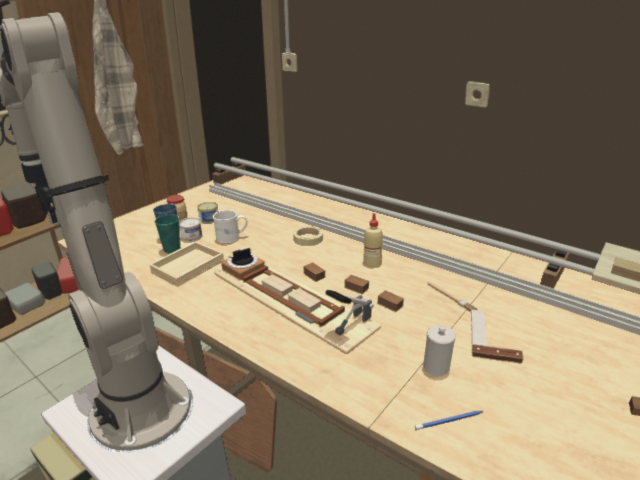

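The top view shows the jig with its long axis from (220,280) to (410,295), the dial at (238,278) and the lever at (397,290). The maples are at (296,285) and (336,287), and the tray is at (180,311). There are three blanks, at (306,237), (355,229) and (398,232). The bottle is at (340,170), the mug at (160,233) and the can at (484,283).

```bash
cat > look.py <<'E'
from h import *
import sys
def rects(cam,name,z,minc=0.3,grab=False):
    c=viewer.get_calibration(cam)
    if grab: viewer.grab_frame(cam)
    out=[]
    for r in viewer.silhouettes(cam,name):
        if r['confidence']<minc: continue
        m=r['mask'].astype(np.uint8); 
        cs=max(cv2.findContours(m,cv2.RETR_EXTERNAL,cv2.CHAIN_APPROX_NONE)[0],key=len).reshape(-1,2)
        P=pix2w(c,cs,z)[:,:2].astype(np.float32)
        (cx,cy),(w,h),a=cv2.minAreaRect(P*1000)
        if w>h: w,h,a=h,w,a+90   # h long; long axis angle = a+90
        L=(a+90+90)%180-90
        out.append((round(r['confidence'],2),[int(v) for v in r['extent']],'xy mm',round(cx,1),round(cy,1),'WxL',round(w,1),round(h,1),'long ang',round(L,1)))
    return out
E
python3 - <<'E'
from look import *
viewer.grab_frame('top')
for n,z in [('jig',.012),('tray',.03),('maple_0_c',.032),('blank_0_c',.026),('dial',.051),('rider',.05),('lever_pad',.1),('bottle',.08),('mug',.05),('can',.1)]:
    print(n); [print('  ',*o) for o in rects('top',n,z)]
E
```

```text
jig
   0.83 [214, 254, 413, 318] xy mm 495.9 14.5 WxL 150.9 529.7 long ang 84.4
   0.38 [386, 264, 409, 308] xy mm 482.4 -209.5 WxL 63.0 128.9 long ang -2.4
tray
   0.9 [151, 275, 205, 343] xy mm 431.0 380.7 WxL 144.1 185.3 long ang 1.0
   0.73 [225, 265, 248, 287] xy mm 514.5 220.6 WxL 62.6 65.4 long ang -0.4
maple_0_c
   0.87 [322, 277, 352, 294] xy mm 485.8 -42.2 WxL 42.7 84.3 long ang 82.9
blank_0_c
   0.87 [385, 222, 411, 241] xy mm 629.5 -220.1 WxL 36.3 64.2 long ang 88.6
   0.71 [332, 161, 351, 188] xy mm 799.6 -66.8 WxL 56.2 86.9 long ang -1.6
dial
   0.75 [223, 264, 251, 292] xy mm 512.1 218.4 WxL 60.1 63.2 long ang 44.1
   0.5 [263, 288, 369, 308] xy mm 451.7 12.2 WxL 29.9 278.0 long ang 84.8
rider
lever_pad
   0.71 [384, 262, 406, 311] xy mm 476.8 -195.5 WxL 56.8 121.5 long ang -2.4
bottle
   0.92 [328, 158, 353, 189] xy mm 784.8 -64.0 WxL 59.6 83.7 long ang -1.4
mug
   0.91 [143, 211, 181, 247] xy mm 642.0 426.9 WxL 103.9 105.7 long ang 3.4
can
   0.72 [467, 271, 498, 296] xy mm 478.1 -418.9 WxL 61.8 83.8 long ang -71.8
```

```bash
cat > go.py <<'E'
from h import *
import sys
def go(x,y,z,yaw=None):
    """yaw: wanted world direction (deg) of tool y, mod 180"""
    s=status.read_state(); R=s['tcp_rot']; p=s['ee_pos']
    a=np.degrees(np.arctan2(R[1,1],R[0,1])); t=0
    if yaw is not None: t=-(((yaw-a)+90)%180-90)
    b=np.radians(a-t); Y=np.array([np.cos(b),np.sin(b)]); X=np.array([-Y[1],Y[0]])  # tool x = y x z ; z down
    d=np.array([x,y])-p[:2]
    print('at',p.round(4),'yaw',a.round(1),'| turn first',round(t/5,2),'then units x %.2f y %.2f z %.2f'%(d@X/.02,d@Y/.02,(p[2]-z)/.02),'gap',round(s['finger_gap'],4),'F',s['ft_force'].round(1),'t',round(s['t'],1))
if __name__=='__main__': go(*map(float,sys.argv[1:]))
E
python3 - <<'E'
from h import *
from go import go
go(.46,.02,.30,-5)
s=status.read_state();c=viewer.get_calibration('wrist');E=np.array(c['extrinsics'])
R=s['tcp_rot'];print(c['vertical_fov'],R.T@(E[:3,3]-s['ee_pos']),(R.T@E[:3,:3]).round(3)); print(R[:,0])
E
```

```text
at [0.1279 0.5349 0.2453] yaw 76.6 | turn first 16.31 then units x -24.20 y 18.79 z -2.73 gap 0.0854 F [-0.7  0.1  0.1] t 0.7
60.814518779908084 [ 0.08362071 -0.00075659 -0.12875404] [[-0.001  0.946  0.323]
 [ 1.     0.001 -0.   ]
 [-0.     0.323 -0.946]]
[-9.72577041e-01  2.32580952e-01  1.73342963e-05]
```

Request:
carry_out:
  plan:
    - [1, 0, 0, 0, 1]
    - [1, 0, 0, 0, 1]
    - [1, 0, 0, 0, 1]
    - [1, 0, 0, 0, 1]
    - [1, 0, 0, 0, 1]

```text
t: 1.15
ee_pos: [0.1279, 0.535, 0.2454]
tcp_rot: [[-0.781, 0.625, 0.0], [0.625, 0.781, 0.0], [0.0, 0.0, -1.0]]
ft_force: [0.6, 0.3, 0.6]
finger_gap: 0.0851
grip_force: 0.0
```

Request:
carry_out:
  plan:
    - [1, 0, 0, 0, 1]
    - [1, 0, 0, 0, 1]
    - [1, 0, 0, 0, 1]
    - [1, 0, 0, 0, 1]
    - [1, 0, 0, 0, 1]

```text
t: 1.65
ee_pos: [0.1279, 0.535, 0.2453]
tcp_rot: [[-0.444, 0.896, 0.0], [0.896, 0.444, 0.0], [0.0, 0.0, -1.0]]
ft_force: [0.1, 0.6, -0.1]
finger_gap: 0.0852
grip_force: 0.0
```

Request:
carry_out:
  plan:
    - [1, 0, 0, 0, 1]
    - [1, 0, 0, 0, 1]
    - [1, 0, 0, 0, 1]
    - [1, 0, 0, 0, 1]
    - [1, 0, 0, 0, 1]

```text
t: 2.15
ee_pos: [0.1279, 0.535, 0.2454]
tcp_rot: [[-0.024, 1.0, -0.0], [1.0, 0.024, 0.0], [0.0, -0.0, -1.0]]
ft_force: [-0.2, 0.6, -1.5]
finger_gap: 0.0851
grip_force: 0.0
```

Request:
carry_out:
  plan:
    - [1, 0, 0, 0, 1]
    - [1, 0, 0, 0, 0.3]
    - [1, 0, 0, 0, 0]

```text
t: 2.45
ee_pos: [0.1278, 0.535, 0.2453]
tcp_rot: [[0.085, 0.996, 0.0], [0.996, -0.085, 0.0], [0.0, 0.0, -1.0]]
ft_force: [0.1, -0.2, 1.2]
finger_gap: 0.0851
grip_force: 0.0
```

```bash
python3 go.py .46 .02 .30 -5
```

```text
at [0.1278 0.535  0.2453] yaw -4.9 | turn first 0.02 then units x -24.20 y 18.79 z -2.73 gap 0.0851 F [ 0.1 -0.2  1.2] t 2.5
```

Request:
carry_out:
  plan:
    - [1, -1, 0.8, -0.1, 0]
    - [1, -1, 0.8, -0.1, 0]
    - [1, -1, 0.8, -0.1, 0]
    - [1, -1, 0.8, -0.1, 0]
    - [1, -1, 0.8, -0.1, 0]

```text
t: 2.95
ee_pos: [0.1996, 0.4275, 0.2555]
tcp_rot: [[0.085, 0.996, 0.0], [0.996, -0.085, 0.0], [0.0, 0.0, -1.0]]
ft_force: [1.0, 0.4, -0.9]
finger_gap: 0.0851
grip_force: 0.0
```

Request:
carry_out:
  plan:
    - [1, -1, 0.8, -0.1, 0]
    - [1, -1, 0.8, -0.1, 0]
    - [1, -1, 0.8, -0.1, 0]
    - [1, -1, 0.8, -0.1, 0]
    - [1, -1, 0.8, -0.1, 0]

```text
t: 3.45
ee_pos: [0.2706, 0.3209, 0.2656]
tcp_rot: [[0.085, 0.996, 0.0], [0.996, -0.085, 0.001], [0.001, 0.0, -1.0]]
ft_force: [0.1, 0.3, 0.4]
finger_gap: 0.0852
grip_force: 0.0
```

Request:
carry_out:
  plan:
    - [1, -1, 0.8, -0.1, 0]
    - [1, -1, 0.8, -0.1, 0]
    - [1, -1, 0.8, -0.1, 0]
    - [1, -1, 0.8, -0.1, 0]
    - [1, -1, 0.8, -0.1, 0]

```text
t: 3.95
ee_pos: [0.3417, 0.2144, 0.2756]
tcp_rot: [[0.085, 0.996, 0.0], [0.996, -0.085, 0.001], [0.001, 0.0, -1.0]]
ft_force: [0.9, -1.2, -1.0]
finger_gap: 0.0855
grip_force: 0.0
```

Request:
carry_out:
  plan:
    - [1, -1, 0.8, -0.1, 0]
    - [1, -1, 0.8, -0.1, 0]
    - [1, -1, 0.8, -0.1, 0]
    - [1, -1, 0.8, -0.1, 0]
    - [1, -1, 0.8, -0.1, 0]

```text
t: 4.45
ee_pos: [0.4127, 0.1079, 0.2856]
tcp_rot: [[0.085, 0.996, 0.001], [0.996, -0.085, 0.001], [0.001, 0.0, -1.0]]
ft_force: [1.4, 1.0, -0.4]
finger_gap: 0.085
grip_force: 0.0
```

Request:
carry_out:
  plan:
    - [1, -1, 0.7, -0.1, 0]
    - [1, -1, 0.7, -0.1, 0]
    - [1, -1, 0.7, -0.1, 0]
    - [1, -1, 0.7, -0.1, 0]
    - [1, 0, 0, 0, 0]

```text
t: 4.95
ee_pos: [0.4624, 0.0202, 0.2939]
tcp_rot: [[0.092, 0.996, 0.002], [0.996, -0.092, -0.002], [-0.002, 0.002, -1.0]]
ft_force: [0.2, -0.3, 0.8]
finger_gap: 0.0857
grip_force: 0.0
```

Run:
```python
from look import *
from go import go
go(.486,-.042,.15)
im=viewer.grab_frame('wrist'); save('w1.png',im)
for n,z in [('jig',.012),('tray',.03),('maple_0_c',.032),('blank_0_c',.026),('dial',.051),('rider',.05),('lever_pad',.1)]:
    print(n); [print('  ',*o) for o in rects('wrist',n,z)]
```

```text
at [0.4624 0.0202 0.2939] yaw -5.3 | turn first 0.0 then units x -2.99 y 1.46 z 7.20 gap 0.0857 F [ 0.2 -0.3  0.8] t 5.0
jig
   0.72 [284, 0, 431, 453] xy mm 488.7 -74.6 WxL 154.5 525.0 long ang 85.2
tray
   0.4 [480, 245, 521, 308] xy mm 638.4 -89.2 WxL 45.3 71.5 long ang -89.6
maple_0_c
   0.8 [332, 197, 379, 284] xy mm 484.4 -33.9 WxL 43.8 92.0 long ang 83.7
blank_0_c
   0.47 [465, 118, 518, 188] xy mm 619.4 44.1 WxL 44.1 62.5 long ang 76.9
dial
   0.3 [337, 87, 384, 180] xy mm 493.4 73.8 WxL 41.0 81.3 long ang 85.6
rider
   0.47 [348, 0, 382, 3] xy mm 504.7 181.1 WxL 3.1 30.4 long ang -4.4
lever_pad
   0.94 [302, 379, 419, 452] xy mm 465.3 -182.0 WxL 57.3 138.8 long ang 36.7
```

View pics/w1.png

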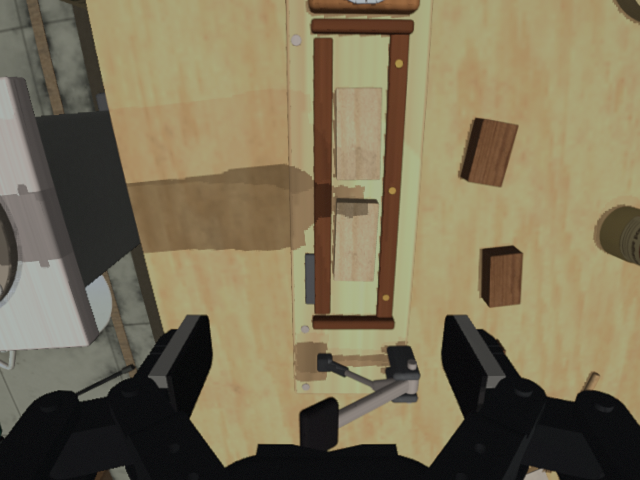

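Wrist view: maple A's top face spans (336,88)-(381,180) and maple B's spans (337,200)-(377,282). The end blocks are at (362,26) and (354,323), the lever pad is at (320,425), and blanks are at (493,153) and (506,276).

Run:
```python
from h import *
c=viewer.get_calibration('wrist')
f=lambda uv,z:print((pix2w(c,uv,z)[:,:2]*1000).round(0).tolist())
f([[336,88],[382,88],[380,180],[335,179]],.032)
f([[338,200],[378,200],[376,282],[335,280]],.032)
print('inner end block corners, z .028'); f([[314,33],[411,34],[314,317],[394,318]],.028)
print('fence inner edges z=.019');f([[332,39],[331,313]],.019);f([[391,35],[379,316]],.019)
print('blanks');f([[478,120],[517,125],[503,186],[468,180]],.026);f([[484,247],[520,247],[521,304],[486,306]],.026)
```

```text
[[477.0, 115.0], [518.0, 112.0], [513.0, 27.0], [469.0, 32.0]]
[[471.0, 11.0], [510.0, 8.0], [504.0, -80.0], [461.0, -74.0]]
inner end block corners, z .028
[[461.0, 163.0], [547.0, 156.0], [435.0, -119.0], [522.0, -128.0]]
fence inner edges z=.019
[[477.0, 158.0], [453.0, -120.0]]
[[530.0, 157.0], [506.0, -129.0]]
blanks
[[609.0, 76.0], [647.0, 69.0], [636.0, 10.0], [600.0, 19.0]]
[[619.0, -53.0], [658.0, -57.0], [664.0, -125.0], [624.0, -123.0]]
```

```bash
python3 go.py .494 .0715 .10 -4.9
```

```text
at [0.4608 0.0253 0.2932] yaw -4.8 | turn first 0.02 then units x 2.44 y 1.46 z 9.66 gap 0.0852 F [-0.2 -0.9  0.2] t 5.3
```

Request:
carry_out:
  plan:
    - [1, 0.6, 0.4, 1, 0]
    - [1, 0.6, 0.4, 1, 0]
    - [1, 0.6, 0.4, 1, 0]
    - [1, 0.6, 0.3, 1, 0]
    - [1, 0, 0, 1, 0]

```text
t: 5.85
ee_pos: [0.4957, 0.0725, 0.1923]
tcp_rot: [[0.082, 0.997, 0.0], [0.997, -0.082, 0.001], [0.001, 0.0, -1.0]]
ft_force: [-0.3, -0.1, -0.7]
finger_gap: 0.0851
grip_force: 0.0
```

Request:
carry_out:
  plan:
    - [1, 0, 0, 1, 0]
    - [1, 0, 0, 1, 0]
    - [1, 0, 0, 0.6, 0]
    - [1, 0, 0, 0, 0]
    - [1, 0, 0, 0, 0]

```text
t: 6.35
ee_pos: [0.4955, 0.0697, 0.1418]
tcp_rot: [[0.086, 0.996, 0.001], [0.996, -0.086, 0.0], [0.0, 0.001, -1.0]]
ft_force: [-0.5, -0.4, 0.5]
finger_gap: 0.0852
grip_force: 0.0
```

Run:
```python
from look import *
from go import go
go(.494,.0715,.036,-4.9)
im=viewer.grab_frame('wrist'); save('w2.png',im)
for n,z in [('maple_0_c',.032)]:
    print(n); [print('  ',*o) for o in rects('wrist',n,z)]
```

```text
at [0.4955 0.0697 0.1418] yaw -4.9 | turn first -0.0 then units x 0.08 y -0.08 z 5.29 gap 0.0852 F [-0.5 -0.4  0.5] t 6.3
maple_0_c
   0.76 [297, 321, 362, 435] xy mm 487.7 -36.9 WxL 42.4 95.6 long ang 82.9
```

View pics/w2.png

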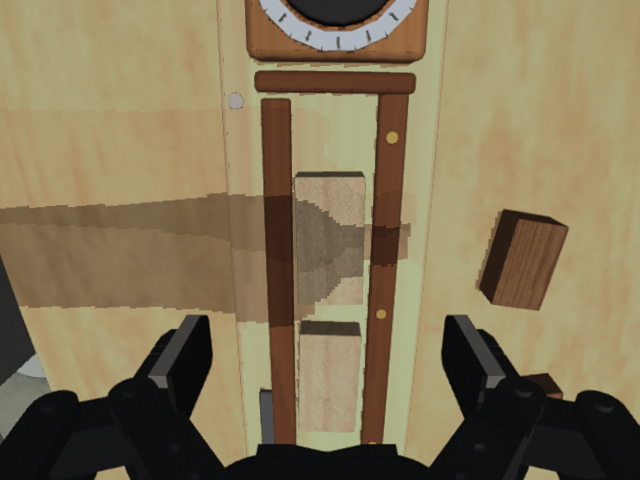

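The close-up shows maple A's top face at (296,177)-(365,305) and maple B's at (301,335)-(359,431). The blank's top face is at (530,265).

Run:
```python
from h import *
from go import go
c=viewer.get_calibration('wrist')
f=lambda uv,z:print((pix2w(c,uv,z)[:,:2]*1000).round(0).tolist(),(pix2w(c,uv,z)[:,:2].mean(0)*1000).round(1))
f([[296,177],[365,176],[363,305],[297,308]],.032)
f([[301,335],[360,335],[359,432],[300,430]],.032)
print('blank');f([[512,211],[568,227],[541,310],[493,303]],.026)
print('trough inner: fences at two rows, end'); f([[291,100],[379,100]],.019);f([[294,440],[363,440]],.019);f([[258,93],[412,93]],.028)
```

```text
[[481.0, 109.0], [522.0, 106.0], [516.0, 21.0], [472.0, 22.0]] [497.7  64.3]
[[473.0, 1.0], [512.0, -2.0], [507.0, -87.0], [463.0, -81.0]] [488.7 -42.2]
blank
[[614.0, 75.0], [652.0, 61.0], [639.0, 1.0], [605.0, 10.0]] [627.4  36.8]
trough inner: fences at two rows, end
[[482.0, 152.0], [534.0, 148.0]] [508. 150.]
[[455.0, -104.0], [510.0, -109.0]] [ 482.3 -106.3]
[[465.0, 158.0], [552.0, 150.0]] [508.1 154. ]
```

Request:
carry_out:
  plan:
    - [1, -0.3, 0.1, 1, 0]
    - [1, 0, 0, 1, 0]
    - [1, 0, 0, 1, 0]
    - [1, 0, 0, 1, 0]
    - [1, 0, 0, 1, 0]

```text
t: 6.95
ee_pos: [0.4978, 0.0637, 0.0417]
tcp_rot: [[0.086, 0.996, 0.003], [0.996, -0.086, 0.001], [0.001, 0.003, -1.0]]
ft_force: [0.0, 0.1, 0.4]
finger_gap: 0.0857
grip_force: 0.0
```

Request:
carry_out:
  plan:
    - [1, 0, 0, 0.3, 0]
    - [1, 0, 0, 0, 0]
    - [-1, 0, 0, 0, 0]
    - [-1, 0, 0, 0, 0]
    - [-1, 0, 0, 0, 0]
  squeeze: 50

```text
t: 7.45
ee_pos: [0.4975, 0.0635, 0.0363]
tcp_rot: [[0.086, 0.996, 0.002], [0.996, -0.086, 0.001], [0.001, 0.002, -1.0]]
ft_force: [0.9, -0.4, -0.6]
finger_gap: 0.0437
grip_force: 0.0
```

Request:
carry_out:
  plan:
    - [-1, 0, 0, 0, 0]
    - [-1, 0, 0, 0, 0]
    - [-1, 0, 0, 0, 0]
    - [-1, 0, 0, 0, 0]

```text
t: 7.85
ee_pos: [0.4978, 0.0635, 0.0365]
tcp_rot: [[0.086, 0.996, 0.002], [0.996, -0.086, 0.001], [0.001, 0.002, -1.0]]
ft_force: [-0.8, 1.6, 5.7]
finger_gap: 0.0406
grip_force: 51.3
```

```bash
python3 go.py .47 .381 .15 1
```

```text
at [0.4978 0.0635 0.0365] yaw -4.9 | turn first -1.19 then units x 15.90 y -1.11 z -5.67 gap 0.0406 F [-0.8  1.6  5.7] t 7.8
```

Request:
carry_out:
  plan:
    - [-1, 0, 0, -1, -0.2]
    - [-1, 0, 0, -1, -0.2]
    - [-1, 0, 0, -1, -0.2]
    - [-1, 0, 0, -1, -0.3]
    - [-1, 0, 0, -1, -0.3]

```text
t: 8.35
ee_pos: [0.4962, 0.0633, 0.136]
tcp_rot: [[-0.019, 1.0, -0.0], [1.0, 0.019, 0.0], [0.0, -0.0, -1.0]]
ft_force: [0.3, 0.8, -0.2]
finger_gap: 0.0404
grip_force: 50.6
```

Request:
carry_out:
  plan:
    - [-1, 0.9, 0, -0.7, 0]
    - [-1, 1, 0, 0, 0]
    - [-1, 1, 0, 0, 0]
    - [-1, 1, -0.1, 0, 0]
    - [-1, 1, -0.1, 0, 0]

```text
t: 8.85
ee_pos: [0.4904, 0.162, 0.1492]
tcp_rot: [[-0.018, 1.0, -0.0], [1.0, 0.018, -0.0], [-0.0, -0.0, -1.0]]
ft_force: [0.4, -0.1, -0.6]
finger_gap: 0.0409
grip_force: 50.7
```

Request:
carry_out:
  plan:
    - [-1, 1, -0.1, 0, 0]
    - [-1, 1, -0.1, 0, 0]
    - [-1, 1, -0.1, 0, 0]
    - [-1, 1, -0.1, 0, 0]
    - [-1, 1, -0.1, 0, 0]

```text
t: 9.35
ee_pos: [0.4785, 0.2618, 0.1491]
tcp_rot: [[-0.018, 1.0, -0.001], [1.0, 0.018, -0.0], [-0.0, -0.001, -1.0]]
ft_force: [-0.4, 0.7, -0.8]
finger_gap: 0.0404
grip_force: 50.7
```

Request:
carry_out:
  plan:
    - [-1, 1, -0.1, 0, 0]
    - [-1, 1, -0.1, 0, 0]
    - [-1, 1, -0.1, 0, 0]
    - [-1, 1, -0.1, 0, 0]
    - [-1, 1, -0.1, 0, 0]

```text
t: 9.85
ee_pos: [0.4668, 0.3622, 0.1492]
tcp_rot: [[-0.018, 1.0, -0.0], [1.0, 0.018, -0.0], [-0.0, -0.0, -1.0]]
ft_force: [0.0, -0.5, -0.1]
finger_gap: 0.0403
grip_force: 50.7
```

Request:
carry_out:
  plan:
    - [-1, 0, 0, 0, 0]
    - [-1, 0, 0, 0, 0]

```text
t: 10.05
ee_pos: [0.4671, 0.3607, 0.149]
tcp_rot: [[-0.019, 1.0, -0.0], [1.0, 0.019, -0.001], [-0.001, -0.0, -1.0]]
ft_force: [0.7, -0.5, -0.9]
finger_gap: 0.0403
grip_force: 50.7
```

Run:
```python
from look import *
from go import go
go(.47,.381,.036,1)
im=viewer.grab_frame('wrist'); save('w3.png',im)
for n,z in [('tray',.03),('maple_0_c',.15)]:
    print(n); [print('  ',*o) for o in rects('wrist',n,z)]
```

```text
at [0.4671 0.3607 0.149 ] yaw 1.1 | turn first 0.02 then units x 1.01 y 0.16 z 5.65 gap 0.0403 F [ 0.7 -0.5 -0.9] t 10.1
tray
   0.63 [112, 77, 427, 292] xy mm 432.7 385.5 WxL 134.2 184.2 long ang 0.7
   0.53 [327, 373, 386, 447] xy mm 476.6 195.0 WxL 12.6 36.2 long ang -77.4
maple_0_c
```

View pics/w3.png

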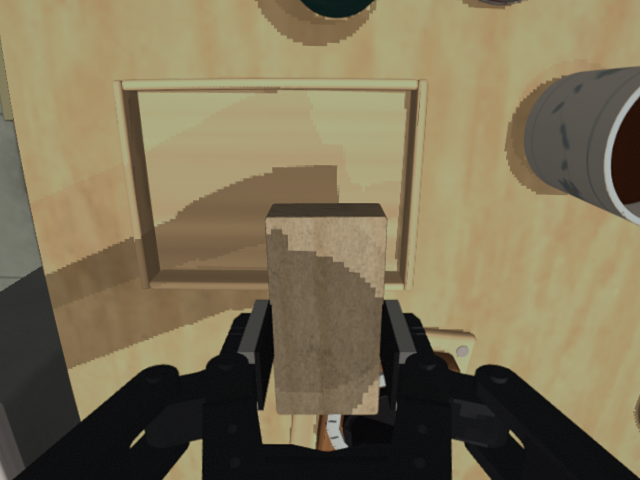

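The maple is held straight; the tray rim spans (115,80)-(425,290) and is clear.

Request:
carry_out:
  plan:
    - [-1, 0.6, 0.2, 0, 0]
    - [-1, 0.6, 0, 0, 0]
    - [-1, 0, 0, 1, 0]
    - [-1, 0, 0, 1, 0]
    - [-1, 0, 0, 1, 0]

```text
t: 10.7
ee_pos: [0.4708, 0.3852, 0.0888]
tcp_rot: [[-0.018, 1.0, 0.0], [1.0, 0.018, 0.0], [0.0, 0.0, -1.0]]
ft_force: [0.9, 0.3, -1.0]
finger_gap: 0.0404
grip_force: 50.7
```

Request:
carry_out:
  plan:
    - [-1, 0, 0, 1, 0]
    - [-1, 0, 0, 1, 0]
    - [-1, 0, 0, 0.7, 0]
    - [-1, 0, 0, 0, 0]
    - [-1, 0, 0, 0, 0]

```text
t: 11.2
ee_pos: [0.471, 0.385, 0.0356]
tcp_rot: [[-0.018, 1.0, 0.0], [1.0, 0.018, 0.0], [0.0, 0.0, -1.0]]
ft_force: [-0.2, 0.1, 0.0]
finger_gap: 0.0407
grip_force: 50.7
```

Request:
carry_out:
  plan:
    - [0.3, 0, 0, 0, 0]
    - [0.3, 0, 0, 0, 0]
    - [0.3, 0, 0, 0, 0]
    - [0.3, 0, 0, 0, 0]
    - [0.3, 0, 0, -0.5, 0]

```text
t: 11.7
ee_pos: [0.4696, 0.3844, 0.0445]
tcp_rot: [[-0.018, 1.0, -0.002], [1.0, 0.018, -0.002], [-0.002, -0.002, -1.0]]
ft_force: [-1.1, 0.0, 0.6]
finger_gap: 0.0554
grip_force: 0.0
```

Request:
carry_out:
  plan:
    - [0.3, 0, 0, -1, 0]
    - [0.3, 0, 0, -1, 0]
    - [0.3, 0, 0, -1, 0]
    - [0.3, 0, 0, -1, 0]
    - [0.3, 0, 0, -1, 0]

```text
t: 12.2
ee_pos: [0.4709, 0.3849, 0.1471]
tcp_rot: [[-0.018, 1.0, 0.001], [1.0, 0.018, 0.001], [0.001, 0.001, -1.0]]
ft_force: [-0.4, -0.4, 0.2]
finger_gap: 0.0554
grip_force: 0.0
```

Run:
```python
from look import *
from go import go
go(.489,-.042,.12,-5.2)
viewer.grab_frame('wrist')
for n,z in [('tray',.03),('maple_0_c',.026)]:
    print(n); [print('  ',*o) for o in rects('wrist',n,z)]
```

```text
at [0.4709 0.3849 0.1471] yaw 1.0 | turn first 1.25 then units x -21.18 y 2.84 z 1.35 gap 0.0554 F [-0.4 -0.4  0.2] t 12.2
tray
   0.62 [106, 114, 418, 323] xy mm 434.5 387.9 WxL 138.7 187.9 long ang 0.8
maple_0_c
```

Request:
carry_out:
  plan:
    - [1, 0, 0, 0, 0.7]
    - [1, 0, 0, 0, 0.6]
    - [1, -1, 0.1, 0, 0]
    - [1, -1, 0.1, 0, 0]
    - [1, -1, 0.1, 0, 0]

```text
t: 12.85
ee_pos: [0.4701, 0.3236, 0.1441]
tcp_rot: [[0.095, 0.996, -0.002], [0.996, -0.095, -0.002], [-0.002, -0.002, -1.0]]
ft_force: [0.4, 0.7, -0.5]
finger_gap: 0.0854
grip_force: 0.0
```

Request:
carry_out:
  plan:
    - [1, -1, 0.1, 0, 0]
    - [1, -1, 0.1, 0, 0]
    - [1, -1, 0.1, 0, 0]
    - [1, -1, 0.2, 0, 0]
    - [1, -1, 0.2, 0, 0]

```text
t: 13.35
ee_pos: [0.4751, 0.2223, 0.145]
tcp_rot: [[0.095, 0.995, -0.001], [0.995, -0.095, -0.0], [-0.0, -0.001, -1.0]]
ft_force: [-0.7, 0.0, 0.5]
finger_gap: 0.0855
grip_force: 0.0
```

Request:
carry_out:
  plan:
    - [1, -1, 0.2, 0, 0]
    - [1, -1, 0.2, 0, 0]
    - [1, -1, 0.2, 0, 0]
    - [1, -1, 0.2, 0, 0]
    - [1, -1, 0.2, 0, 0]

```text
t: 13.85
ee_pos: [0.4855, 0.1209, 0.1451]
tcp_rot: [[0.095, 0.995, -0.0], [0.995, -0.095, 0.0], [0.0, -0.0, -1.0]]
ft_force: [0.1, -0.1, -0.1]
finger_gap: 0.0852
grip_force: 0.0
```

Request:
carry_out:
  plan:
    - [1, -1, 0.2, 0, 0]
    - [1, -1, 0.1, 0, 0]
    - [1, -1, 0.1, 0, 0]
    - [1, -1, 0.1, 0, 0]
    - [1, -1, 0.1, 0, 0]

```text
t: 14.35
ee_pos: [0.4878, 0.0203, 0.1451]
tcp_rot: [[0.095, 0.995, -0.0], [0.995, -0.095, 0.0], [0.0, -0.0, -1.0]]
ft_force: [0.7, 0.4, 0.7]
finger_gap: 0.0855
grip_force: 0.0
```

Request:
carry_out:
  plan:
    - [1, -1, 0.1, 0, 0]
    - [1, -1, 0.1, 0, 0]
    - [1, -1, 0.1, 0, 0]
    - [1, -0.2, 0.1, 0, 0]
    - [1, 0, 0, 0, 0]

```text
t: 14.85
ee_pos: [0.4901, -0.0435, 0.1453]
tcp_rot: [[0.097, 0.995, 0.0], [0.995, -0.097, 0.0], [0.0, 0.0, -1.0]]
ft_force: [-0.4, 0.2, 1.3]
finger_gap: 0.0849
grip_force: 0.0
```

Run:
```python
from look import *
from go import go
go(.489,-.042,.036,-5.2)
im=viewer.grab_frame('wrist'); save('w4.png',im)
for n,z in [('maple_0_c',.032),('blank_0_c',.026)]:
    print(n); [print('  ',*o) for o in rects('wrist',n,z)]
```

```text
at [ 0.4901 -0.0435  0.1453] yaw -5.6 | turn first -0.07 then units x 0.07 y -0.06 z 5.46 gap 0.0849 F [-0.4  0.2  1.3] t 14.8
maple_0_c
   0.57 [285, 160, 357, 295] xy mm 486.8 -39.2 WxL 42.8 87.6 long ang 83.2
blank_0_c
   0.55 [530, 376, 555, 396] xy mm 641.2 -177.8 WxL 6.5 29.9 long ang -46.2
```

Request:
carry_out:
  plan:
    - [1, 0.1, -0.1, 1, 0]
    - [1, 0, 0, 1, 0]
    - [1, 0, 0, 1, 0]
    - [1, 0, 0, 1, 0]
    - [1, 0, 0, 1, 0]

```text
t: 15.5
ee_pos: [0.4885, -0.0389, 0.0444]
tcp_rot: [[0.092, 0.996, -0.0], [0.996, -0.092, 0.001], [0.001, -0.0, -1.0]]
ft_force: [-0.5, 0.3, -0.0]
finger_gap: 0.0857
grip_force: 0.0
```

Request:
carry_out:
  plan:
    - [1, 0, 0, 0.4, 0]
    - [1, 0, 0, 0, 0]
    - [-1, 0, 0, 0, 0]
    - [-1, 0, 0, 0, 0]
    - [-1, 0, 0, 0, 0]

```text
t: 16.0
ee_pos: [0.4892, -0.0406, 0.0382]
tcp_rot: [[0.095, 0.995, 0.002], [0.995, -0.095, 0.0], [0.0, 0.002, -1.0]]
ft_force: [1.2, -0.1, -0.8]
finger_gap: 0.0439
grip_force: 0.2
```

Request:
carry_out:
  plan:
    - [-1, 0, 0, 0, 0]
    - [-1, 0, 0, 0, 0]
    - [-1, 0, 0, 0, 0]
    - [-1, 0, 0, 0, 0]

```text
t: 16.4
ee_pos: [0.4895, -0.0407, 0.0385]
tcp_rot: [[0.095, 0.995, 0.002], [0.995, -0.095, 0.0], [0.001, 0.002, -1.0]]
ft_force: [-0.4, -0.2, 6.3]
finger_gap: 0.0404
grip_force: 50.8
```

Request:
carry_out:
  plan:
    - [-1, 0, 0, -1, -0.2]
    - [-1, 0, 0, -1, -0.2]
    - [-1, 0, 0, -1, -0.3]
    - [-1, 0, 0, -1, -0.3]
    - [-1, 0, 0, -1, -0.3]

```text
t: 16.9
ee_pos: [0.488, -0.0407, 0.138]
tcp_rot: [[-0.019, 1.0, -0.0], [1.0, 0.019, 0.0], [0.0, -0.0, -1.0]]
ft_force: [0.5, -0.8, -0.5]
finger_gap: 0.0405
grip_force: 50.7
```

Request:
carry_out:
  plan:
    - [-1, 0, 0, -0.7, 0]
    - [-1, 0, 0, 0, 0]

```text
t: 17.1
ee_pos: [0.4899, -0.0409, 0.1531]
tcp_rot: [[-0.018, 1.0, 0.005], [1.0, 0.018, 0.0], [0.0, 0.005, -1.0]]
ft_force: [-0.3, -0.9, -1.2]
finger_gap: 0.0403
grip_force: 50.7
```

```bash
python3 go.py .395 .385 .147 1
```

```text
at [ 0.4899 -0.0409  0.1531] yaw 1.1 | turn first 0.01 then units x 21.38 y -4.37 z 0.31 gap 0.0403 F [-0.3 -0.9 -1.2] t 17.1
```

Request:
carry_out:
  plan:
    - [-1, 1, -0.2, 0, 0]
    - [-1, 1, -0.2, 0, 0]
    - [-1, 1, -0.2, 0, 0]
    - [-1, 1, -0.2, 0, 0]
    - [-1, 1, -0.2, 0, 0]

```text
t: 17.6
ee_pos: [0.4655, 0.0597, 0.1502]
tcp_rot: [[-0.018, 1.0, -0.002], [1.0, 0.018, -0.0], [-0.0, -0.002, -1.0]]
ft_force: [0.7, 0.9, -0.7]
finger_gap: 0.0408
grip_force: 34.6
```

Request:
carry_out:
  plan:
    - [-1, 1, -0.2, 0, 0]
    - [-1, 1, -0.2, 0, 0]
    - [-1, 1, -0.2, 0, 0]
    - [-1, 1, -0.2, 0, 0]
    - [-1, 1, -0.2, 0, 0]

```text
t: 18.1
ee_pos: [0.4436, 0.1591, 0.1502]
tcp_rot: [[-0.018, 1.0, -0.002], [1.0, 0.018, -0.001], [-0.001, -0.002, -1.0]]
ft_force: [0.5, -0.6, -0.0]
finger_gap: 0.0399
grip_force: 54.1
```

Request:
carry_out:
  plan:
    - [-1, 1, -0.2, 0, 0]
    - [-1, 1, -0.2, 0, 0]
    - [-1, 1, -0.2, 0, 0]
    - [-1, 1, -0.2, 0, 0]
    - [-1, 1, -0.2, 0, 0]

```text
t: 18.6
ee_pos: [0.4219, 0.2586, 0.1501]
tcp_rot: [[-0.018, 1.0, -0.002], [1.0, 0.018, -0.001], [-0.001, -0.002, -1.0]]
ft_force: [-0.0, -1.2, -0.2]
finger_gap: 0.0404
grip_force: 54.1
```

Request:
carry_out:
  plan:
    - [-1, 1, -0.2, 0, 0]
    - [-1, 1, -0.2, 0, 0]
    - [-1, 1, -0.2, 0, 0]
    - [-1, 1, -0.2, 0, 0]
    - [-1, 1, -0.2, 0, 0]

```text
t: 19.1
ee_pos: [0.4001, 0.3581, 0.1499]
tcp_rot: [[-0.018, 1.0, -0.002], [1.0, 0.018, -0.002], [-0.002, -0.002, -1.0]]
ft_force: [0.0, 0.4, -0.7]
finger_gap: 0.0402
grip_force: 54.1
```

Request:
carry_out:
  plan:
    - [-1, 1, -0.2, 0, 0]
    - [-1, 0.4, -0.2, 0.3, 0]
    - [-1, 0, 0, 0, 0]

```text
t: 19.4
ee_pos: [0.3905, 0.3865, 0.1435]
tcp_rot: [[-0.021, 1.0, -0.003], [1.0, 0.021, -0.002], [-0.002, -0.003, -1.0]]
ft_force: [0.2, 0.1, -1.1]
finger_gap: 0.0402
grip_force: 54.1
```

Run:
```python
from look import *
from go import go
go(.395,.385,.038,1)
im=viewer.grab_frame('wrist'); save('w5.png',im)
```

```text
at [0.3905 0.3865 0.1435] yaw 1.2 | turn first 0.05 then units x -0.08 y 0.22 z 5.28 gap 0.0402 F [ 0.2  0.1 -1.1] t 19.4
```

View pics/w5.png

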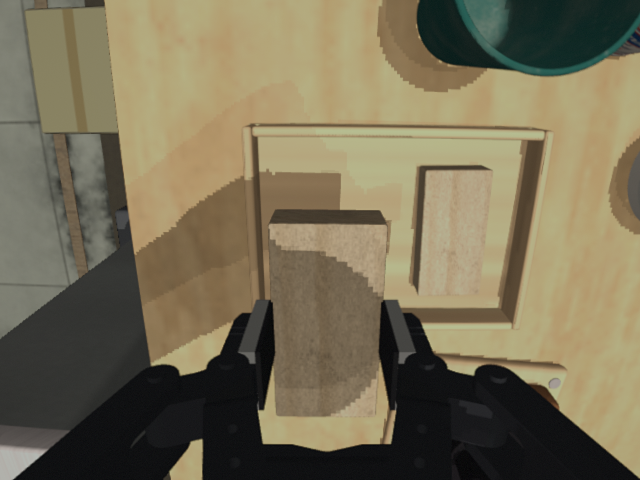

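Maple A sits in the tray around (455,230). Maple B is still held straight, though the grip dipped briefly to 34.6 N. Lowering it on the left side now.

Request:
carry_out:
  plan:
    - [-1, -0.1, 0.2, 1, 0]
    - [-1, 0, 0, 1, 0]
    - [-1, 0, 0, 1, 0]
    - [-1, 0, 0, 1, 0]
    - [-1, 0, 0, 1, 0]

```text
t: 19.95
ee_pos: [0.3975, 0.3818, 0.0447]
tcp_rot: [[-0.016, 1.0, 0.001], [1.0, 0.016, -0.001], [-0.001, 0.001, -1.0]]
ft_force: [0.4, -0.6, -0.4]
finger_gap: 0.04
grip_force: 54.1
```

Request:
carry_out:
  plan:
    - [-1, 0, 0, 0.3, 0]
    - [-1, 0, 0, 0, 0]
    - [-1, 0, 0, 0, 0]
    - [0.2, 0, 0, 0, 0]
    - [0.2, 0, 0, 0, 0]

```text
t: 20.45
ee_pos: [0.3973, 0.3843, 0.0405]
tcp_rot: [[-0.018, 1.0, 0.002], [1.0, 0.018, 0.002], [0.002, 0.002, -1.0]]
ft_force: [0.7, -0.0, -0.5]
finger_gap: 0.0512
grip_force: 0.0
```

Request:
carry_out:
  plan:
    - [0.2, 0, 0, 0, 0]
    - [0.2, 0, 0, 0, 0]
    - [0.2, 0, 0, -0.5, 0]
    - [0.2, 0, 0, -1, 0]
    - [0.2, 0, 0, -1, 0]

```text
t: 20.95
ee_pos: [0.3965, 0.3835, 0.0903]
tcp_rot: [[-0.018, 1.0, -0.0], [1.0, 0.018, -0.0], [-0.0, -0.0, -1.0]]
ft_force: [0.7, 0.1, -0.1]
finger_gap: 0.0511
grip_force: 0.0
```

Request:
carry_out:
  plan:
    - [1, 0, 0, -1, 0]
    - [1, 0, 0, -1, 0]
    - [1, 0, 0, -1, 0]
    - [1, 0, 0, -1, 0]
    - [1, 0, 0, -1, 0]

```text
t: 21.45
ee_pos: [0.3967, 0.3836, 0.191]
tcp_rot: [[-0.018, 1.0, 0.001], [1.0, 0.018, 0.001], [0.001, 0.001, -1.0]]
ft_force: [0.1, -0.0, 0.3]
finger_gap: 0.0854
grip_force: 0.0
```

```bash
python3 go.py .50 .20 .22 -5.2
```

```text
at [0.3967 0.3836 0.191 ] yaw 1.0 | turn first 1.25 then units x -8.67 y 5.98 z -1.45 gap 0.0854 F [ 0.1 -0.   0.3] t 21.4
```

Request:
carry_out:
  plan:
    - [1, 0, 0, 0, 0.7]
    - [1, 0, 0, 0, 0.6]
    - [1, -0.9, 0.8, -0.2, 0]
    - [1, -0.9, 0.8, -0.2, 0]
    - [1, -0.9, 0.8, -0.2, 0]

```text
t: 21.95
ee_pos: [0.4397, 0.3248, 0.2022]
tcp_rot: [[0.094, 0.996, 0.001], [0.996, -0.094, 0.0], [0.0, 0.001, -1.0]]
ft_force: [0.9, 0.9, -0.1]
finger_gap: 0.0851
grip_force: 0.0
```

Request:
carry_out:
  plan:
    - [1, -0.9, 0.8, -0.2, 0]
    - [1, -0.9, 0.8, -0.2, 0]
    - [1, -0.9, 0.8, -0.2, 0]
    - [1, -0.9, 0.8, -0.2, 0]
    - [1, -0.7, 0.7, 0, 0]

```text
t: 22.45
ee_pos: [0.5099, 0.2307, 0.2189]
tcp_rot: [[0.097, 0.995, 0.002], [0.995, -0.097, 0.001], [0.001, 0.002, -1.0]]
ft_force: [-0.7, -0.5, -0.4]
finger_gap: 0.0854
grip_force: 0.0
```

Request:
carry_out:
  plan:
    - [1, 0, 0, 0, 0]
    - [1, 0, 0, 0, 0]

```text
t: 22.65
ee_pos: [0.5084, 0.2328, 0.2177]
tcp_rot: [[0.096, 0.995, -0.0], [0.995, -0.096, 0.001], [0.001, -0.0, -1.0]]
ft_force: [-1.6, 0.5, -0.4]
finger_gap: 0.0855
grip_force: 0.0
```

Run:
```python
from look import *
from go import go
go(.51,.22,.07,-5.2)
im=viewer.grab_frame('wrist'); save('w6.png',im)
c=viewer.get_calibration('wrist')
print(w2pix(c,[[.512,.218,.051],[.512,.218,.079]]).round(0))
for n,z in [('dial',.051),('rider',.05),('pointer',.051)]:
    print(n); [print('  ',*o) for o in rects('wrist',n,z)]
```

```text
at [0.5084 0.2328 0.2177] yaw -5.5 | turn first -0.06 then units x -0.63 y 0.14 z 7.38 gap 0.0855 F [-1.6  0.5 -0.4] t 22.6
[[335. 232.]
 [335. 245.]]
dial
   0.57 [291, 186, 383, 269] xy mm 512.7 221.0 WxL 64.4 65.5 long ang -69.3
   0.33 [279, 168, 394, 278] xy mm 513.0 221.9 WxL 85.7 85.9 long ang 40.7
rider
   0.9 [282, 172, 393, 276] xy mm 512.9 222.5 WxL 86.4 86.7 long ang 84.7
pointer
   0.82 [294, 188, 382, 274] xy mm 512.3 221.3 WxL 64.6 65.8 long ang -68.0
   0.46 [249, 142, 413, 454] xy mm 502.6 143.2 WxL 118.4 285.9 long ang 84.5
```

View pics/w6.png

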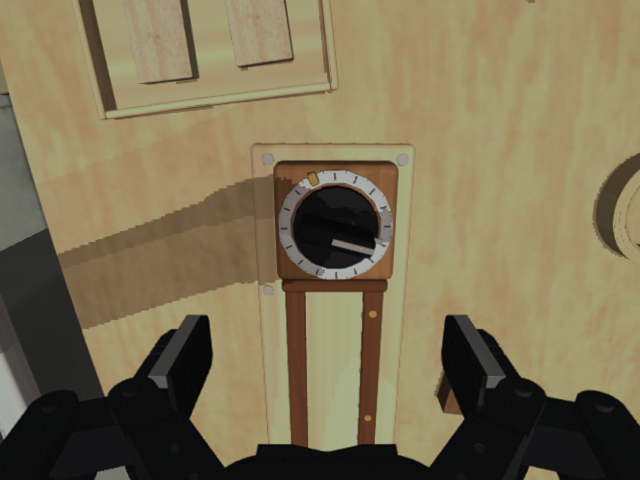

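Both maples are in the tray. The dial is centred at about (336,228), the brass rider at (313,179), and the pointer line runs from (333,241) to (375,252). I'll enlarge the dial.

Run:
```python
import cv2
im=cv2.imread('pics/w6.png')[155:295,265:405]
cv2.imwrite('pics/w6c.png',cv2.resize(im,None,fx=4,fy=4,interpolation=cv2.INTER_CUBIC))
```

```text
(no output)
```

View pics/w6c.png

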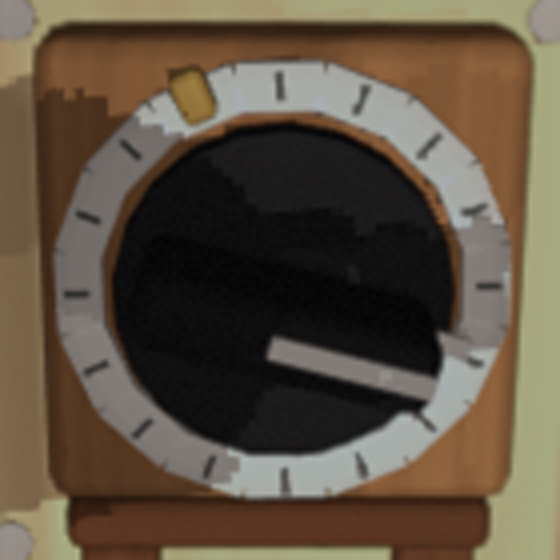

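Run:
```python
from h import *
c=viewer.get_calibration('wrist')
P=lambda u,v,z:pix2w(c,[[265+u/4,155+v/4]],z)[0,:2]*1000
# ellipse disc center
ctr=P(280,290,.051); print('disc',ctr)
a=P(270,348,.079);b=P(437,390,.079);print('ptr',a,b,np.degrees(np.arctan2(*(b-a)[::-1])), np.degrees(np.arctan2(*(b-ctr)[::-1])))
for z in(.045,.05,.055):
    r=P(192,95,z)-ctr;print('rider',r,np.hypot(*r),np.degrees(np.arctan2(r[1],r[0])))
e=P(488,285,.045),P(76,294,.045),P(280,85,.045),P(284,482,.045);print('ring ticks',*e,np.mean(e,0))
```

```text
disc [512.4984516  222.22237608]
ptr [510.06763116 220.79030695] [538.48372799 210.30174348] -20.25942676600054 -24.643084752062517
rider [-13.04807188  37.47909717] 39.685449532247496 109.19518619003972
rider [-12.7962564   38.41589757] 40.491052890089684 108.42280969339069
rider [-12.54444091  39.35269798] 41.303726657419105 107.68069658080915
ring ticks [552.54715978 217.60640357] [473.12881448 223.16530344] [515.89115605 260.0527279 ] [509.78190423 179.8899044 ] [512.83725863 220.17858483]
```

Request:
carry_out:
  plan:
    - [0, 0, 0, 0, 1]
    - [0, 0, 0, 0, 1]
    - [0, 0, 0, 0, 1]
    - [0, 0, 0, 0, 1]
    - [0, 0, 0, 0, 1]

```text
t: 23.35
ee_pos: [0.508, 0.2336, 0.2172]
tcp_rot: [[0.508, 0.861, -0.001], [0.861, -0.508, 0.0], [-0.0, -0.001, -1.0]]
ft_force: [0.2, -0.1, 0.1]
finger_gap: 0.043
grip_force: 0.0
```

Request:
carry_out:
  plan:
    - [0, 0, 0, 0, 1]
    - [0, 0, 0, 0, 1]
    - [0, 0, 0, 0, 1]
    - [0, 0, 0, 0, 1]
    - [0, 0, 0, 0, 1]

```text
t: 23.85
ee_pos: [0.508, 0.2337, 0.2171]
tcp_rot: [[0.824, 0.566, -0.001], [0.566, -0.824, 0.0], [-0.0, -0.001, -1.0]]
ft_force: [0.1, 0.4, 0.3]
finger_gap: 0.0429
grip_force: 0.0
```

Request:
carry_out:
  plan:
    - [0, 0, 0, 0, 1]
    - [0, 0, 0, 0, 1]
    - [0, 0, 0, 0, 1]
    - [0, 0, 0, 0, 1]
    - [0, 0, 0, 0, 1]

```text
t: 24.35
ee_pos: [0.508, 0.2337, 0.2171]
tcp_rot: [[0.986, 0.165, -0.001], [0.165, -0.986, 0.0], [-0.001, -0.001, -1.0]]
ft_force: [0.4, 0.3, 0.7]
finger_gap: 0.0427
grip_force: 0.0
```

Request:
carry_out:
  plan:
    - [0, 0, 0, 0, 1]
    - [0, 0, 0, 0, 1]
    - [0, 0, 0, 0, 1]
    - [0, 0, 0, 0, 1]
    - [0, 0, 0, 0, 1]

```text
t: 24.85
ee_pos: [0.508, 0.2338, 0.2171]
tcp_rot: [[0.964, -0.268, -0.001], [-0.268, -0.964, 0.001], [-0.001, -0.0, -1.0]]
ft_force: [-0.6, -0.5, 0.2]
finger_gap: 0.0429
grip_force: 0.0
```

Request:
carry_out:
  plan:
    - [0, 0, 0, 0, 1]
    - [0, 0, 0, 0, 0.1]
    - [0, 0, 0, 0, 0]

```text
t: 25.15
ee_pos: [0.5083, 0.2332, 0.2171]
tcp_rot: [[0.935, -0.355, -0.0], [-0.355, -0.935, -0.0], [-0.0, 0.0, -1.0]]
ft_force: [-0.2, -0.6, 0.3]
finger_gap: 0.0426
grip_force: 0.0
```

```bash
python3 go.py .5127 .221 .071 -111; python3 -c "
from h import *
print(status.read_state()['joint_positions'])"
```

```text
at [0.5083 0.2332 0.2171] yaw -110.8 | turn first 0.04 then units x 0.43 y 0.49 z 7.31 gap 0.0426 F [-0.2 -0.6  0.3] t 25.1
[-1.21243984  0.54243573  1.13311439  1.56046694 -0.4986322   1.35974489
 -1.96129594]
```

Request:
carry_out:
  plan:
    - [0, 0.4, 0.5, 1, 0]
    - [0, 0, 0, 1, 0]
    - [0, 0, 0, 1, 0]
    - [0, 0, 0, 1, 0]
    - [0, 0, 0, 1, 0]

```text
t: 25.65
ee_pos: [0.5124, 0.2207, 0.1165]
tcp_rot: [[0.935, -0.355, -0.0], [-0.355, -0.935, 0.001], [-0.0, -0.001, -1.0]]
ft_force: [0.0, -0.1, 0.4]
finger_gap: 0.0426
grip_force: 0.0
```

Request:
carry_out:
  plan:
    - [0, 0, 0, 1, 0]
    - [0, 0, 0, 1, 0]
    - [0, 0, 0, 0.3, 0]
    - [0, 0, 0, 0, 0]
    - [-1, 0, 0, 0, 0]
  squeeze: 60

```text
t: 26.15
ee_pos: [0.5133, 0.2204, 0.0722]
tcp_rot: [[0.934, -0.357, 0.001], [-0.357, -0.934, 0.001], [0.001, -0.001, -1.0]]
ft_force: [-0.3, 1.2, 0.3]
finger_gap: 0.0296
grip_force: 0.0
```

Request:
carry_out:
  plan:
    - [-1, 0, 0, 0, 0]
    - [-1, 0, 0, 0, 0]
    - [-1, 0, 0, 0, 0]
    - [-1, 0, 0, 0, 0]
    - [-1, 0, 0, 0, 0]

```text
t: 26.65
ee_pos: [0.5133, 0.2197, 0.0727]
tcp_rot: [[0.934, -0.358, 0.001], [-0.358, -0.934, 0.0], [0.001, -0.001, -1.0]]
ft_force: [-1.2, -1.3, 5.7]
finger_gap: 0.0136
grip_force: 60.3
```

```bash
python3 go.py .5127 .221 .071 -111; python3 -c "
from h import *
print(status.read_state()['joint_positions'],status.read_state()['grip_force'])"
```

```text
at [0.5133 0.2197 0.0727] yaw -111.0 | turn first 0.01 then units x -0.05 y -0.05 z 0.09 gap 0.0136 F [-1.2 -1.3  5.7] t 26.6
[-1.11680364  0.68326499  1.00963753  1.74306102 -0.64822427  1.08701991
 -1.82590617] 60.255911350250244
```

Request:
carry_out:
  plan:
    - [-1, 0, 0, 0, -1]
    - [-1, 0, 0, 0, -1]
    - [-1, 0, 0, 0, -1]
    - [-1, 0, 0, 0, -1]
    - [-1, 0, 0, 0, -1]

```text
t: 27.15
ee_pos: [0.5132, 0.2193, 0.0727]
tcp_rot: [[0.997, 0.073, 0.001], [0.073, -0.997, 0.0], [0.001, -0.0, -1.0]]
ft_force: [-2.3, -2.4, 5.4]
finger_gap: 0.0136
grip_force: 60.3
```

Request:
carry_out:
  plan:
    - [-1, 0, 0, 0, -1]
    - [-1, 0, 0, 0, -1]
    - [-1, 0, 0, 0, -1]
    - [-1, 0, 0, 0, -1]
    - [-1, 0, 0, 0, -1]

```text
t: 27.65
ee_pos: [0.5133, 0.219, 0.0728]
tcp_rot: [[0.873, 0.487, 0.001], [0.487, -0.873, -0.0], [0.001, 0.001, -1.0]]
ft_force: [-1.6, -2.4, 7.0]
finger_gap: 0.014
grip_force: 60.2
```

```bash
python3 go.py .5127 .221 .071 18; python3 -c "
from h import *
s=status.read_state();print(s['joint_positions'],s['ft_torque'])"
```

```text
at [0.5133 0.219  0.0728] yaw -60.8 | turn first -15.77 then units x 0.10 y 0.00 z 0.09 gap 0.014 F [-1.6 -2.4  7. ] t 27.6
[-0.99623769  0.59363332  0.79853861  1.73942135 -0.48949549  1.01823522
 -1.08066239] [-0.40632344  0.46369275 -0.05102389]
```

Good, it turns with low force.

Request:
carry_out:
  plan:
    - [-1, 0, 0, 0, -1]
    - [-1, 0, 0, 0, -1]
    - [-1, 0, 0, 0, -1]
    - [-1, 0, 0, 0, -1]
    - [-1, 0, 0, 0, -1]

```text
t: 28.15
ee_pos: [0.5135, 0.2187, 0.0727]
tcp_rot: [[0.586, 0.811, 0.001], [0.811, -0.586, -0.001], [0.0, 0.002, -1.0]]
ft_force: [-1.4, -2.8, 5.5]
finger_gap: 0.0137
grip_force: 60.2
```

Request:
carry_out:
  plan:
    - [-1, 0, 0, 0, -1]
    - [-1, 0, 0, 0, -1]
    - [-1, 0, 0, 0, -1]
    - [-1, 0, 0, 0, -1]
    - [-1, 0, 0, 0, -1]

```text
t: 28.65
ee_pos: [0.5138, 0.2185, 0.0727]
tcp_rot: [[0.188, 0.982, 0.002], [0.982, -0.188, -0.001], [-0.0, 0.002, -1.0]]
ft_force: [-1.0, -2.4, 4.5]
finger_gap: 0.0137
grip_force: 60.1
```

Request:
carry_out:
  plan:
    - [-1, 0, 0, 0, -1]
    - [-1, 0, 0, 0, -1]
    - [-1, 0, 0, 0, -1]
    - [-1, 0, 0, 0, -1]
    - [-1, 0, 0, 0, -1]

```text
t: 29.15
ee_pos: [0.5142, 0.2185, 0.0727]
tcp_rot: [[-0.244, 0.97, 0.003], [0.97, 0.244, -0.001], [-0.001, 0.002, -1.0]]
ft_force: [0.2, -3.2, 4.5]
finger_gap: 0.0138
grip_force: 60.0
```

Request:
carry_out:
  plan:
    - [-1, 0, 0, 0, -0.8]
    - [-1, 0, 0, 0, 0]
    - [-1, 0, 0, 0, 0]
    - [-0.1, 0, 0, 0, 0]
    - [-0.1, 0, 0, 0, 0]

```text
t: 29.65
ee_pos: [0.5124, 0.2209, 0.0712]
tcp_rot: [[-0.309, 0.951, -0.0], [0.951, 0.309, 0.001], [0.001, 0.0, -1.0]]
ft_force: [0.1, -0.0, -0.4]
finger_gap: 0.0386
grip_force: 0.0
```

Request:
carry_out:
  plan:
    - [-0.1, 0, 0, 0, 0]
    - [-0.1, 0, 0, -0.5, 0]
    - [-0.1, 0, 0, -1, 0]
    - [0, 0, 0, -1, 0]
    - [0, 0, 0, -1, 0]

```text
t: 30.15
ee_pos: [0.5126, 0.2204, 0.1426]
tcp_rot: [[-0.31, 0.951, 0.0], [0.951, 0.31, 0.0], [0.0, 0.0, -1.0]]
ft_force: [0.6, -0.2, 0.2]
finger_gap: 0.0429
grip_force: 0.0
```

Request:
carry_out:
  plan:
    - [1, 0.7, 0, -1, 0]
    - [1, 0, 0, -1, 0]
    - [1, 0, 0, -0.5, 0]
    - [1, 0, 0, 0, 0]
    - [1, 0, 0, 0, 0]

```text
t: 30.65
ee_pos: [0.508, 0.233, 0.1909]
tcp_rot: [[-0.309, 0.951, -0.001], [0.951, 0.309, -0.0], [-0.0, -0.001, -1.0]]
ft_force: [-0.4, -0.7, -0.5]
finger_gap: 0.0855
grip_force: 0.0
```

Run:
```python
from look import *
from go import go
go(.5127,.221,.071,18)
im=viewer.grab_frame('wrist'); save('w7.png',im)
c=viewer.get_calibration('wrist')
u,v=w2pix(c,[[.5127,.221,.06]])[0]; u0,v0=int(u)-70,int(v)-75; print(u0,v0)
cr=im[v0:v0+150,u0:u0+150]; cv2.imwrite('pics/w7c.png',cv2.resize(cr,None,fx=4,fy=4,interpolation=cv2.INTER_CUBIC)[:,:,::-1])
```

```text
at [0.508  0.233  0.1909] yaw 18.0 | turn first 0.0 then units x -0.64 y 0.04 z 5.99 gap 0.0855 F [-0.4 -0.7 -0.5] t 30.6
259 170
```

View pics/w7c.png

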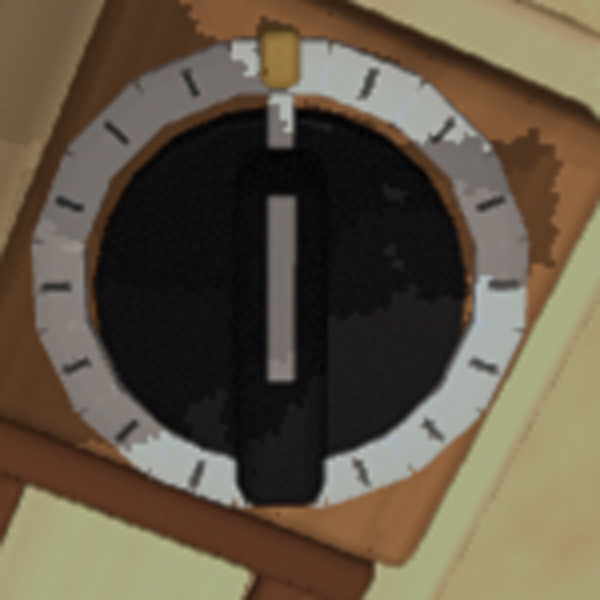

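The dial pointer (281,120) lines up with the rider (281,60), so the dial is done. Next, the blanks.

```bash
cat > bl.py <<'E'
from look import *
def blanks(cam,z=.026,box=(.53,-.35,.78,.25)):
    c=viewer.get_calibration(cam); im=viewer.grab_frame(cam)
    hsv=cv2.cvtColor(im,cv2.COLOR_RGB2HSV)
    m=((hsv[...,2]<125)&(hsv[...,1]>90)&(hsv[...,0]<18)).astype(np.uint8)
    m=cv2.morphologyEx(m,cv2.MORPH_OPEN,np.ones((3,3)))
    for k in cv2.findContours(m,cv2.RETR_EXTERNAL,cv2.CHAIN_APPROX_NONE)[0]:
        if cv2.contourArea(k)<80: continue
        P=pix2w(c,k.reshape(-1,2),z)[:,:2]; (x,y),(w,h),a=cv2.minAreaRect((P*1000).astype(np.float32))
        if not(box[0]*1000<x<box[2]*1000 and box[1]*1000<y<box[3]*1000) or max(w,h)>130: continue
        if w>h:w,h,a=h,w,a+90
        print(cam,'col xy',round(x,1),round(y,1),'WxL',round(w),round(h),'long',round((a+180)%180-0,1),'px',k.reshape(-1,2).mean(0).round())
    for o in rects(cam,'blank_0_c',z): print(cam,'net',*o)
    return im
if __name__=='__main__':
    from go import go
    import sys
    blanks(sys.argv[1])
E
python3 bl.py top; python3 go.py .627 .037 .15 -13
```

```text
top col xy 532.2 65.7 WxL 14 107 long 174.2 px [294. 270.]
top col xy 623.8 34.2 WxL 37 60 long 167.8 px [305. 237.]
top col xy 643.5 -103.1 WxL 36 61 long 178.6 px [355. 229.]
top col xy 647.0 -237.4 WxL 38 59 long 175.0 px [404. 226.]
top net 0.73 [389, 214, 414, 235] xy mm 648.5 -237.3 WxL 40.4 64.9 long ang 84.8
at [0.5076 0.233  0.19  ] yaw 18.0 | turn first 6.2 then units x -8.21 y 8.02 z 2.00 gap 0.0854 F [-0.2 -0.3 -1.1] t 30.8
```

The top view shows blanks at (305,237) and (355,229). The third has been knocked aside and now lies at (404,226).

Request:
carry_out:
  plan:
    - [1, 0, 0, 0, 1]
    - [1, 0, 0, 0, 1]
    - [1, 0, 0, 0, 1]
    - [1, 0, 0, 0, 1]
    - [1, 0, 0, 0, 1]

```text
t: 31.3
ee_pos: [0.5078, 0.2331, 0.1903]
tcp_rot: [[0.125, 0.992, -0.002], [0.992, -0.125, -0.001], [-0.001, -0.002, -1.0]]
ft_force: [-0.0, 0.4, 0.1]
finger_gap: 0.0853
grip_force: 0.0
```

Request:
carry_out:
  plan:
    - [1, 0, 0, 0, 1]
    - [1, 0, 0, 0, 0.2]
    - [1, -1, 1, 0, 0]
    - [1, -1, 1, 0, 0]
    - [1, -1, 1, 0.3, 0]

```text
t: 31.8
ee_pos: [0.5541, 0.161, 0.1855]
tcp_rot: [[0.222, 0.975, 0.001], [0.975, -0.222, 0.0], [0.0, 0.001, -1.0]]
ft_force: [0.3, 0.6, 0.4]
finger_gap: 0.0854
grip_force: 0.0
```

Request:
carry_out:
  plan:
    - [1, -1, 1, 0.3, 0]
    - [1, -1, 1, 0.3, 0]
    - [1, -1, 1, 0.3, 0]
    - [1, -1, 1, 0.3, 0]
    - [1, -1, 1, 0.5, 0]

```text
t: 32.3
ee_pos: [0.629, 0.0407, 0.1509]
tcp_rot: [[0.223, 0.975, 0.0], [0.975, -0.223, 0.0], [0.0, 0.0, -1.0]]
ft_force: [0.1, 0.6, 0.4]
finger_gap: 0.0853
grip_force: 0.0
```

Request:
carry_out:
  plan:
    - [1, -0.2, 0, 0, 0]
    - [1, 0, 0, 0, 0]
    - [1, 0, 0, 0, 0]

```text
t: 32.6
ee_pos: [0.6271, 0.0395, 0.1512]
tcp_rot: [[0.222, 0.975, -0.001], [0.975, -0.222, 0.002], [0.001, -0.001, -1.0]]
ft_force: [0.6, 0.3, 1.0]
finger_gap: 0.0853
grip_force: 0.0
```

```bash
python3 bl.py wrist; python3 go.py .627 .0365 .025 -13
```

```text
wrist col xy 645.7 -94.0 WxL 36 78 long 1.1 px [390. 386.]
wrist col xy 564.9 3.1 WxL 7 31 long 0.2 px [252. 300.]
wrist col xy 567.8 53.2 WxL 10 36 long 174.8 px [233. 231.]
wrist col xy 626.4 38.5 WxL 39 67 long 167.0 px [326. 229.]
at [0.6273 0.0401 0.1516] yaw -12.8 | turn first 0.05 then units x -0.18 y 0.03 z 6.33 gap 0.0854 F [-0.   0.5 -0.8] t 32.7
```

Request:
carry_out:
  plan:
    - [1, -0.1, 0, 1, 0]
    - [1, 0, 0, 1, 0]
    - [1, 0, 0, 1, 0]
    - [1, 0, 0, 1, 0]
    - [1, 0, 0, 1, 0]

```text
t: 33.2
ee_pos: [0.627, 0.0379, 0.051]
tcp_rot: [[0.221, 0.975, 0.001], [0.975, -0.221, 0.001], [0.001, 0.0, -1.0]]
ft_force: [0.1, -0.1, -0.5]
finger_gap: 0.0855
grip_force: 0.0
```

Request:
carry_out:
  plan:
    - [1, 0, 0, 1, 0]
    - [1, 0, 0, 0.3, 0]
    - [1, 0, 0, 0, 0]
    - [-1, 0, 0, 0, 0]
    - [-1, 0, 0, 0, 0]
  squeeze: 50

```text
t: 33.7
ee_pos: [0.6282, 0.0361, 0.0268]
tcp_rot: [[0.224, 0.975, 0.003], [0.975, -0.224, 0.0], [0.001, 0.003, -1.0]]
ft_force: [0.9, -1.2, -1.0]
finger_gap: 0.0588
grip_force: 0.0
```

Request:
carry_out:
  plan:
    - [-1, 0, 0, 0, 0]
    - [-1, 0, 0, 0, 0]
    - [-1, 0, 0, 0, 0]
    - [-1, 0, 0, 0, 0]
    - [-1, 0, 0, 0, 0]

```text
t: 34.2
ee_pos: [0.6281, 0.0358, 0.0265]
tcp_rot: [[0.224, 0.975, 0.002], [0.975, -0.224, 0.0], [0.001, 0.002, -1.0]]
ft_force: [0.6, -0.4, 5.0]
finger_gap: 0.0344
grip_force: 51.2
```

Request:
carry_out:
  plan:
    - [-1, 0, 0, -1, -0.4]
    - [-1, 0, 0, -1, -0.4]
    - [-1, 0, 0, -1, -0.4]
    - [-1, 0, 0, -1, -0.4]
    - [-1, 0, 0, 0, 0]

```text
t: 34.7
ee_pos: [0.6289, 0.0356, 0.1079]
tcp_rot: [[0.086, 0.996, 0.005], [0.996, -0.086, 0.0], [0.001, 0.005, -1.0]]
ft_force: [1.3, -0.6, 0.1]
finger_gap: 0.035
grip_force: 50.6
```

```bash
python3 go.py .5008 .0867 .040 -5.2
```

```text
at [0.6289 0.0356 0.1079] yaw -4.9 | turn first 0.05 then units x 1.96 y -6.61 z 3.40 gap 0.035 F [ 1.3 -0.6  0.1] t 34.7
```

Request:
carry_out:
  plan:
    - [-1, 0.3, -1, 0, 0]
    - [-1, 0.3, -1, 0, 0]
    - [-1, 0.3, -1, 0, 0]
    - [-1, 0.3, -1, 0, 0]
    - [-1, 0.3, -1, 0, 0]

```text
t: 35.2
ee_pos: [0.5279, 0.0747, 0.1036]
tcp_rot: [[0.087, 0.996, -0.003], [0.996, -0.087, -0.001], [-0.001, -0.003, -1.0]]
ft_force: [-0.3, -0.1, -0.2]
finger_gap: 0.0349
grip_force: 50.6
```

Request:
carry_out:
  plan:
    - [-1, 0.3, -1, 0, 0]
    - [-1, 0.2, -0.6, 0, 0]
    - [-1, 0, 0, 1, 0]
    - [-1, 0, 0, 1, 0]
    - [-1, 0, 0, 0, 0]

```text
t: 35.7
ee_pos: [0.4961, 0.0868, 0.0624]
tcp_rot: [[0.087, 0.996, -0.007], [0.996, -0.087, -0.002], [-0.002, -0.006, -1.0]]
ft_force: [-0.8, -0.1, -0.5]
finger_gap: 0.0344
grip_force: 50.6
```

Run:
```python
from h import *
from go import go
go(.5008,.0867,.040,-5.2)
im=viewer.grab_frame('wrist'); save('w8.png',im)
```

```text
at [0.4961 0.0868 0.0624] yaw -5.0 | turn first 0.05 then units x 0.02 y 0.24 z 1.12 gap 0.0344 F [-0.8 -0.1 -0.5] t 35.7
```

View pics/w8.png

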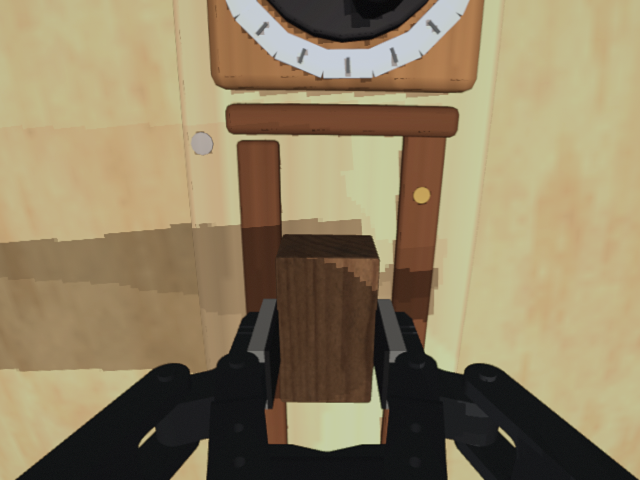

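The blank is straight and about 5 mm left of the trough's middle, as computed. I'll correct that and lower it.

Request:
carry_out:
  plan:
    - [-1, 0, 0.2, 0.5, 0]
    - [-1, 0, 0, 0.6, 0]
    - [-1, 0, 0, 0, 0]
    - [-1, 0, 0, 0, 0]
    - [0, 0, 0, 0, 0]

```text
t: 36.25
ee_pos: [0.5033, 0.0867, 0.0436]
tcp_rot: [[0.086, 0.996, 0.001], [0.996, -0.086, 0.0], [0.0, 0.001, -1.0]]
ft_force: [-0.3, -0.1, -0.7]
finger_gap: 0.0425
grip_force: 0.0
```

Request:
carry_out:
  plan:
    - [0.1, 0, 0, 0, 0]
    - [0.1, 0, 0, 0, 0]
    - [0.1, 0, 0, 0, 0]
    - [0.1, 0, 0, -0.5, 0]
    - [0.1, 0, 0, -1, 0]

```text
t: 36.75
ee_pos: [0.5016, 0.0866, 0.0729]
tcp_rot: [[0.086, 0.996, -0.003], [0.996, -0.086, -0.001], [-0.001, -0.003, -1.0]]
ft_force: [0.6, 0.1, 1.0]
finger_gap: 0.0471
grip_force: 0.0
```

Request:
carry_out:
  plan:
    - [1, 0, 0, -1, 0]
    - [1, 0, 0, -1, 0]
    - [1, 0, 0, -1, 0]
    - [1, 0, 0, -1, 0]
    - [1, 0, 0, 0, 0]

```text
t: 37.25
ee_pos: [0.5054, 0.0868, 0.1568]
tcp_rot: [[0.086, 0.996, 0.007], [0.996, -0.087, 0.002], [0.003, 0.007, -1.0]]
ft_force: [0.3, -0.1, 0.5]
finger_gap: 0.0853
grip_force: 0.0
```

```bash
python3 go.py .645 -.099 .15 -1.5
```

```text
at [0.5054 0.0868 0.1568] yaw -5.0 | turn first -0.69 then units x -9.11 y 7.22 z 0.34 gap 0.0853 F [ 0.3 -0.1  0.5] t 37.2
```

Request:
carry_out:
  plan:
    - [1, 0, 0, 0, -0.7]
    - [1, -1, 0.8, 0, 0]
    - [1, -1, 0.8, 0, 0]
    - [1, -1, 0.8, 0, 0]
    - [1, -1, 0.8, 0, 0]

```text
t: 37.75
ee_pos: [0.5649, 0.0045, 0.1528]
tcp_rot: [[0.025, 1.0, -0.001], [1.0, -0.025, 0.0], [0.0, -0.001, -1.0]]
ft_force: [0.1, 0.3, 0.6]
finger_gap: 0.0852
grip_force: 0.0
```

Request:
carry_out:
  plan:
    - [1, -1, 0.8, 0, 0]
    - [1, -1, 0.8, 0, 0]
    - [1, -1, 0.8, 0, 0]
    - [1, -1, 0.8, 0, 0]
    - [1, -1, 0.8, 0.3, 0]

```text
t: 38.25
ee_pos: [0.6431, -0.0977, 0.1473]
tcp_rot: [[0.025, 1.0, 0.001], [1.0, -0.025, -0.0], [-0.0, 0.001, -1.0]]
ft_force: [-0.5, 0.1, -0.0]
finger_gap: 0.0852
grip_force: 0.0
```

Request:
carry_out:
  plan:
    - [1, -0.1, 0, 0, 0]
    - [1, 0, 0, 0, 0]
    - [1, 0, 0, 0, 0]

```text
t: 38.55
ee_pos: [0.6418, -0.0974, 0.1469]
tcp_rot: [[0.024, 1.0, -0.001], [1.0, -0.024, 0.001], [0.001, -0.001, -1.0]]
ft_force: [0.3, 0.8, -0.7]
finger_gap: 0.0856
grip_force: 0.0
```

```bash
python3 bl.py wrist; python3 go.py .645 -.099 .025 -1.5
```

```text
wrist col xy 650.6 -228.8 WxL 37 78 long 175.2 px [343. 395.]
wrist col xy 605.7 -149.2 WxL 12 14 long 45.9 px [276. 304.]
wrist col xy 590.7 -142.1 WxL 20 21 long 163.8 px [255. 294.]
wrist col xy 560.0 -118.7 WxL 9 15 long 166.8 px [204. 265.]
wrist col xy 616.0 -105.7 WxL 13 19 long 29.0 px [285. 244.]
wrist col xy 646.2 -100.1 WxL 36 67 long 1.1 px [334. 234.]
wrist col xy 558.3 -98.7 WxL 15 86 long 175.6 px [196. 227.]
wrist net 0.89 [320, 352, 372, 437] xy mm 651.4 -228.7 WxL 37.4 78.7 long ang 85.4
at [ 0.6421 -0.097   0.1474] yaw -1.3 | turn first 0.03 then units x -0.09 y 0.15 z 6.12 gap 0.0855 F [-0.2 -0.7 -0.4] t 38.6
```

Request:
carry_out:
  plan:
    - [1, -0.2, 0.2, 1, 0]
    - [1, 0, 0, 1, 0]
    - [1, 0, 0, 1, 0]
    - [1, 0, 0, 1, 0]
    - [1, 0, 0, 1, 0]

```text
t: 39.15
ee_pos: [0.6462, -0.1014, 0.0469]
tcp_rot: [[0.024, 1.0, 0.001], [1.0, -0.024, 0.001], [0.001, 0.001, -1.0]]
ft_force: [-0.2, 0.6, 0.4]
finger_gap: 0.0853
grip_force: 0.0
```

Request:
carry_out:
  plan:
    - [1, 0, 0, 1, 0]
    - [1, 0, 0, 0.1, 0]
    - [1, 0, 0, 0, 0]
    - [-1, 0, 0, 0, 0]
    - [-1, 0, 0, 0, 0]

```text
t: 39.65
ee_pos: [0.6473, -0.103, 0.027]
tcp_rot: [[0.025, 1.0, 0.003], [1.0, -0.025, -0.0], [-0.0, 0.003, -1.0]]
ft_force: [0.3, 0.7, 0.4]
finger_gap: 0.0591
grip_force: 0.0
```

Request:
carry_out:
  plan:
    - [-1, 0, 0, 0, 0]
    - [-1, 0, 0, 0, 0]
    - [-1, 0, 0, 0, 0]
    - [-1, 0, 0, 0, 0]
    - [-1, 0, 0, 0, 0]

```text
t: 40.15
ee_pos: [0.6472, -0.1032, 0.0266]
tcp_rot: [[0.025, 1.0, 0.002], [1.0, -0.025, -0.0], [-0.0, 0.002, -1.0]]
ft_force: [-0.0, -0.9, 5.0]
finger_gap: 0.0349
grip_force: 49.8
```

Request:
carry_out:
  plan:
    - [-1, 0, 0, -1, 0.2]
    - [-1, 0, 0, -1, 0.2]
    - [-1, 0, 0, -1, 0.2]
    - [-1, 0, 0, -1, 0.2]
    - [-1, 0, 0, 0, 0]

```text
t: 40.65
ee_pos: [0.6479, -0.1037, 0.1079]
tcp_rot: [[0.095, 0.995, 0.005], [0.995, -0.095, -0.001], [-0.001, 0.005, -1.0]]
ft_force: [0.4, -0.2, -0.9]
finger_gap: 0.0351
grip_force: 49.3
```

```bash
python3 go.py .494 .012 .039 -5.2
```

```text
at [ 0.6479 -0.1037  0.1079] yaw -5.4 | turn first -0.05 then units x 5.06 y -8.19 z 3.45 gap 0.0351 F [ 0.4 -0.2 -0.9] t 40.6
```

Request:
carry_out:
  plan:
    - [-1, 0.6, -1, 0, 0]
    - [-1, 0.6, -1, 0, 0]
    - [-1, 0.6, -1, 0, 0]
    - [-1, 0.6, -1, 0, 0]
    - [-1, 0.6, -1, 0, 0]

```text
t: 41.15
ee_pos: [0.5503, -0.0329, 0.1035]
tcp_rot: [[0.094, 0.996, -0.003], [0.996, -0.094, -0.0], [-0.0, -0.003, -1.0]]
ft_force: [0.4, 0.2, 0.1]
finger_gap: 0.0347
grip_force: 49.4
```

Request:
carry_out:
  plan:
    - [-1, 0.6, -1, 0, 0]
    - [-1, 0.6, -1, 0, 0]
    - [-1, 0.6, -1, 0, 0]
    - [-1, 0.2, 0, 1, 0]
    - [-1, 0, 0, 1, 0]

```text
t: 41.65
ee_pos: [0.4954, 0.0136, 0.0641]
tcp_rot: [[0.092, 0.996, -0.001], [0.996, -0.092, 0.001], [0.001, -0.001, -1.0]]
ft_force: [0.6, -0.6, 0.4]
finger_gap: 0.0348
grip_force: 49.4
```

Request:
carry_out:
  plan:
    - [-1, 0, 0, 0, 0]
    - [-1, 0, 0, 0, 0]
    - [-1, 0, 0, 0, 0]

```text
t: 41.95
ee_pos: [0.497, 0.0114, 0.0658]
tcp_rot: [[0.095, 0.995, 0.001], [0.995, -0.095, -0.0], [-0.0, 0.001, -1.0]]
ft_force: [-0.1, -0.7, -0.9]
finger_gap: 0.0352
grip_force: 49.4
```

```bash
python3 go.py .494 .012 .039 -5.2
```

```text
at [0.497  0.0114 0.0658] yaw -5.5 | turn first -0.06 then units x 0.02 y -0.15 z 1.34 gap 0.0352 F [-0.1 -0.7 -0.9] t 42.0
```

Request:
carry_out:
  plan:
    - [-1, 0, -0.1, 0.7, 0]
    - [-1, 0, 0, 0.6, 0]
    - [-1, 0, 0, 0, 0]
    - [-1, 0, 0, 0, 0]
    - [-1, 0, 0, 0, 0]

```text
t: 42.45
ee_pos: [0.4948, 0.0119, 0.0397]
tcp_rot: [[0.095, 0.995, 0.001], [0.995, -0.095, 0.0], [0.0, 0.001, -1.0]]
ft_force: [-0.2, 0.5, -0.5]
finger_gap: 0.035
grip_force: 52.4
```

Request:
carry_out:
  plan:
    - [0.1, 0, 0, 0, 0]
    - [0.1, 0, 0, 0, 0]
    - [0.1, 0, 0, 0, 0]
    - [0.1, 0, 0, -0.5, 0]
    - [0.1, 0, 0, -1, 0]

```text
t: 42.95
ee_pos: [0.4931, 0.012, 0.069]
tcp_rot: [[0.095, 0.995, -0.003], [0.995, -0.095, -0.001], [-0.001, -0.003, -1.0]]
ft_force: [-0.2, 0.2, 0.5]
finger_gap: 0.0472
grip_force: 0.0
```

Request:
carry_out:
  plan:
    - [1, 0, 0, -1, 0]
    - [1, 0, 0, -1, 0]
    - [1, 0, 0, -1, 0]
    - [1, 0, 0, -1, 0]
    - [1, 0, 0, 0, 0]

```text
t: 43.45
ee_pos: [0.4969, 0.0117, 0.1527]
tcp_rot: [[0.095, 0.995, 0.007], [0.995, -0.095, 0.001], [0.002, 0.007, -1.0]]
ft_force: [-0.4, -0.8, 0.2]
finger_gap: 0.0856
grip_force: 0.0
```

```bash
python3 go.py .650 -.233 .16 -5
```

```text
at [0.4969 0.0117 0.1527] yaw -5.5 | turn first -0.09 then units x -11.52 y 8.69 z -0.37 gap 0.0856 F [-0.4 -0.8  0.2] t 43.5
```

Request:
carry_out:
  plan:
    - [1, -1, 1, 0, 0]
    - [1, -1, 1, -0.2, 0]
    - [1, -1, 1, -0.2, 0]
    - [1, -1, 1, 0, 0]
    - [1, -1, 1, 0, 0]

```text
t: 43.95
ee_pos: [0.5848, -0.0977, 0.1568]
tcp_rot: [[0.095, 0.995, -0.001], [0.995, -0.095, 0.0], [0.0, -0.001, -1.0]]
ft_force: [0.4, 0.9, 0.1]
finger_gap: 0.0852
grip_force: 0.0
```

Request:
carry_out:
  plan:
    - [1, -1, 1, 0, 0]
    - [1, -1, 1, 0, 0]
    - [1, -1, 1, 0, 0]
    - [1, -1, 0.7, 0, 0]
    - [1, -1, 0, 0, 0]

```text
t: 44.45
ee_pos: [0.6498, -0.204, 0.1558]
tcp_rot: [[0.094, 0.996, -0.001], [0.996, -0.094, -0.0], [-0.0, -0.001, -1.0]]
ft_force: [-0.3, 0.5, -0.8]
finger_gap: 0.0852
grip_force: 0.0
```

Request:
carry_out:
  plan:
    - [1, -1, 0, 0, 0]
    - [1, -0.5, 0, 0.5, 0]
    - [1, 0, 0, 0, 0]
    - [1, 0, 0, 0, 0]

```text
t: 44.85
ee_pos: [0.6455, -0.2319, 0.1461]
tcp_rot: [[0.094, 0.996, -0.002], [0.996, -0.094, 0.002], [0.002, -0.002, -1.0]]
ft_force: [0.1, 0.6, 0.6]
finger_gap: 0.0854
grip_force: 0.0
```

```bash
python3 bl.py wrist; python3 go.py .650 -.233 .025 -5
```

```text
wrist col xy 753.3 -306.7 WxL 5 19 long 155.8 px [491. 320.]
wrist col xy 547.8 -254.2 WxL 8 13 long 9.2 px [187. 276.]
wrist col xy 560.1 -259.7 WxL 10 26 long 4.1 px [207. 283.]
wrist col xy 761.4 -277.1 WxL 7 38 long 162.5 px [505. 280.]
wrist col xy 676.9 -248.0 WxL 7 14 long 68.3 px [378. 250.]
wrist col xy 545.5 -234.4 WxL 15 35 long 171.6 px [174. 250.]
wrist col xy 650.9 -235.1 WxL 36 66 long 174.5 px [336. 235.]
wrist col xy 538.8 -198.6 WxL 18 22 long 177.5 px [156. 198.]
wrist col xy 578.9 -193.0 WxL 6 13 long 24.8 px [214. 182.]
wrist col xy 547.6 -168.3 WxL 7 24 long 167.8 px [158. 150.]
wrist col xy 551.4 -143.3 WxL 3 22 long 171.8 px [155. 105.]
wrist col xy 554.6 -115.5 WxL 3 32 long 173.6 px [150.  55.]
wrist net 0.71 [307, 183, 365, 280] xy mm 651.6 -234.4 WxL 37.1 66.6 long ang 84.6
at [ 0.6464 -0.2312  0.147 ] yaw -5.3 | turn first -0.06 then units x -0.07 y 0.19 z 6.10 gap 0.0856 F [0.3 0.5 1.5] t 45.0
```

Request:
carry_out:
  plan:
    - [1, -0.2, 0.2, 1, 0]
    - [1, 0, 0, 1, 0]
    - [1, 0, 0, 1, 0]
    - [1, 0, 0, 1, 0]
    - [1, 0, 0, 1, 0]

```text
t: 45.45
ee_pos: [0.6503, -0.2358, 0.0469]
tcp_rot: [[0.093, 0.996, 0.001], [0.996, -0.093, 0.001], [0.001, 0.001, -1.0]]
ft_force: [-0.6, -0.2, 0.1]
finger_gap: 0.0854
grip_force: 0.0
```

Request:
carry_out:
  plan:
    - [1, 0, 0, 1, 0]
    - [1, 0, 0, 0.1, 0]
    - [1, 0, 0, 0, 0]
    - [-1, 0, 0, 0, 0]
    - [-1, 0, 0, 0, 0]

```text
t: 45.95
ee_pos: [0.6505, -0.2381, 0.0271]
tcp_rot: [[0.095, 0.996, 0.003], [0.996, -0.095, -0.001], [-0.001, 0.003, -1.0]]
ft_force: [0.4, -0.8, -0.6]
finger_gap: 0.0592
grip_force: 0.0
```

Request:
carry_out:
  plan:
    - [-1, 0, 0, 0, 0]
    - [-1, 0, 0, 0, 0]
    - [-1, 0, 0, 0, 0]
    - [-1, 0, 0, 0, 0]
    - [-1, 0, 0, 0, 0]

```text
t: 46.45
ee_pos: [0.6503, -0.2383, 0.0266]
tcp_rot: [[0.095, 0.995, 0.002], [0.995, -0.095, -0.001], [-0.001, 0.002, -1.0]]
ft_force: [0.2, -0.1, 5.5]
finger_gap: 0.0349
grip_force: 51.4
```

Request:
carry_out:
  plan:
    - [-1, 0, 0, -1, 0]
    - [-1, 0, 0, -1, 0]
    - [-1, 0, 0, -1, 0]
    - [-1, 0, 0, -1, 0]
    - [-1, 0, 0, -1, 0]

```text
t: 46.95
ee_pos: [0.6487, -0.2374, 0.125]
tcp_rot: [[0.095, 0.995, -0.002], [0.995, -0.095, 0.001], [0.001, -0.002, -1.0]]
ft_force: [0.7, 0.0, -0.1]
finger_gap: 0.0349
grip_force: 50.8
```

```bash
python3 go.py .4872 -.0627 .039 -5.2
```

```text
at [ 0.6487 -0.2374  0.125 ] yaw -5.5 | turn first -0.05 then units x 7.97 y -8.83 z 4.30 gap 0.0349 F [ 0.7  0.  -0.1] t 47.0
```

Request:
carry_out:
  plan:
    - [-1, 1, 0, 0, 0]
    - [-1, 1, 0, 0, 0]
    - [-1, 1, -0.6, 0, 0]
    - [-1, 1, -0.8, 0, 0]
    - [-1, 1, -1, 0, 0]

```text
t: 47.45
ee_pos: [0.6103, -0.1325, 0.1242]
tcp_rot: [[0.094, 0.996, -0.002], [0.996, -0.094, 0.0], [0.0, -0.002, -1.0]]
ft_force: [-0.8, 0.4, -0.0]
finger_gap: 0.0345
grip_force: 50.8
```

Request:
carry_out:
  plan:
    - [-1, 1, -1, 0, 0]
    - [-1, 1, -1, 0, 0]
    - [-1, 1, -1, 0, 0]
    - [-1, 0, -1, 0, 0]
    - [-1, 0, -1, 0, 0]

```text
t: 47.95
ee_pos: [0.5158, -0.063, 0.1245]
tcp_rot: [[0.093, 0.996, -0.002], [0.996, -0.093, 0.0], [0.0, -0.002, -1.0]]
ft_force: [-0.5, 0.2, -0.1]
finger_gap: 0.0348
grip_force: 50.8
```

Request:
carry_out:
  plan:
    - [-1, 0, -1, 0, 0]
    - [-1, 0, -0.4, 1, 0]
    - [-1, 0, 0, 1, 0]
    - [-1, 0, 0, 1, 0]
    - [-1, 0, 0, 0, 0]

```text
t: 48.45
ee_pos: [0.4861, -0.0611, 0.0626]
tcp_rot: [[0.095, 0.995, -0.007], [0.995, -0.095, 0.001], [-0.0, -0.007, -1.0]]
ft_force: [-0.8, 0.7, -0.7]
finger_gap: 0.0347
grip_force: 50.8
```

Request:
carry_out:
  plan:
    - [-1, 0, 0, 0, 0]
    - [-1, 0, 0, 0, 0]

```text
t: 48.65
ee_pos: [0.4901, -0.0621, 0.0661]
tcp_rot: [[0.095, 0.995, 0.002], [0.995, -0.095, -0.0], [-0.0, 0.002, -1.0]]
ft_force: [-0.1, -0.7, -1.2]
finger_gap: 0.0345
grip_force: 50.8
```

```bash
python3 go.py .4872 -.0627 .039 -5.2
```

```text
at [ 0.4901 -0.0621  0.0661] yaw -5.5 | turn first -0.05 then units x -0.04 y -0.14 z 1.36 gap 0.0345 F [-0.1 -0.7 -1.2] t 48.6
```

Request:
carry_out:
  plan:
    - [-1, 0, -0.1, 0.7, 0]
    - [-1, 0, 0, 0.6, 0]
    - [-1, 0, 0, 0, 0]
    - [-1, 0, 0, 0, 0]
    - [-1, 0, 0, 0, 0]

```text
t: 49.15
ee_pos: [0.4875, -0.0617, 0.0396]
tcp_rot: [[0.095, 0.995, 0.0], [0.995, -0.095, 0.0], [0.0, 0.0, -1.0]]
ft_force: [-0.0, 0.9, -1.0]
finger_gap: 0.0346
grip_force: 50.8
```

Request:
carry_out:
  plan:
    - [0.1, 0, 0, 0, 0]
    - [0.1, 0, 0, 0, 0]
    - [0.1, 0, 0, 0, 0]
    - [0.1, 0, 0, -0.5, 0]
    - [0.1, 0, 0, -1, 0]

```text
t: 49.65
ee_pos: [0.486, -0.0615, 0.069]
tcp_rot: [[0.095, 0.995, -0.003], [0.995, -0.095, -0.0], [-0.0, -0.003, -1.0]]
ft_force: [0.6, 0.3, -0.4]
finger_gap: 0.0468
grip_force: 0.0
```

Request:
carry_out:
  plan:
    - [0.1, 0, 0, -1, 0]
    - [0.1, 0, 0, -1, 0]
    - [-1, 0, 0, -1, 0]
    - [-1, 0, 0, -1, 0]
    - [-1, 0, 0, -1, 0]

```text
t: 50.15
ee_pos: [0.4873, -0.0618, 0.1709]
tcp_rot: [[0.095, 0.995, 0.001], [0.995, -0.095, 0.0], [0.0, 0.001, -1.0]]
ft_force: [0.4, -0.8, -0.6]
finger_gap: 0.0035
grip_force: 0.0
```

Request:
carry_out:
  plan:
    - [-1, 0.5, -0.5, -1, 0]
    - [-1, 0.5, -0.5, -1, 0]
    - [-1, 0.5, 0, -1, 0]
    - [-1, 0, 0, 0, 0]
    - [-1, 0, 0, 0, 0]

```text
t: 50.65
ee_pos: [0.4704, -0.0301, 0.2297]
tcp_rot: [[0.095, 0.996, 0.001], [0.996, -0.095, 0.0], [0.0, 0.001, -1.0]]
ft_force: [0.7, -1.4, 0.6]
finger_gap: 0.0
grip_force: 0.0
```

Run:
```python
from look import *
from go import go
go(.46,-.19,.15,-5.2)
im=viewer.grab_frame('wrist'); save('w9.png',im)
for n,z in [('lever_pad',.13),('blank_0_c',.038)]:
    print(n); [print('  ',*o) for o in rects('wrist',n,z)]
c=viewer.get_calibration('wrist'); J=np.array([.494,.012]);a=np.radians(-5.2);X=np.array([np.cos(a),np.sin(a)]);Y=np.array([-X[1],X[0]])
for y in (-.19,-.2,-.21,-.22):
    q=J+X*(.062-.099)+Y*y; print(y,q.round(4),w2pix(c,[[*q,.055+.068]]).round())
```

```text
at [ 0.4704 -0.0301  0.2297] yaw -5.4 | turn first -0.05 then units x -8.01 y 0.21 z 3.99 gap 0.0 F [ 0.7 -1.4  0.6] t 50.6
lever_pad
   0.77 [319, 408, 335, 451] xy mm 455.5 -172.1 WxL 12.1 38.4 long ang 80.4
blank_0_c
   0.81 [329, 193, 373, 269] xy mm 486.0 -58.4 WxL 35.1 66.2 long ang 84.6
-0.19 [ 0.4399 -0.1739] [[306. 427.]]
-0.2 [ 0.439  -0.1838] [[306. 437.]]
-0.21 [ 0.4381 -0.1938] [[307. 447.]]
-0.22 [ 0.4372 -0.2037] [[307. 457.]]
```

View pics/w9.png

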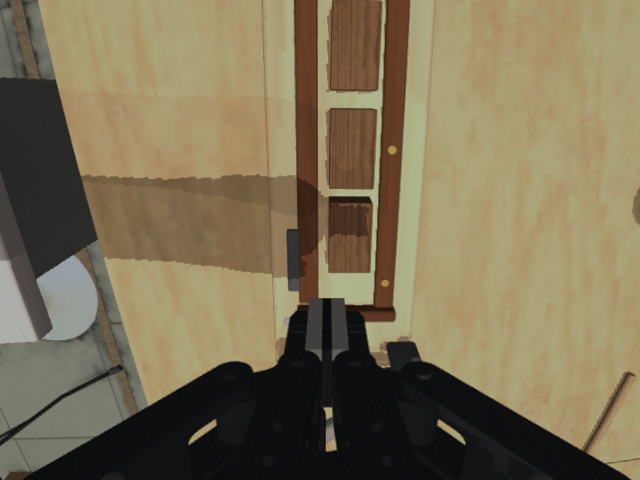

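All three blanks lie flat and straight in the trough, at (355,45), (352,148) and (350,235). The gripper hides the lever pad, so I'll locate it from the top camera.

Run:
```python
from look import *
c=viewer.get_calibration('top')
im=viewer.grab_frame('top'); cr=im[250:320,360:430]; cv2.imwrite('pics/t2.png',cv2.resize(cr,None,fx=7,fy=7,interpolation=cv2.INTER_CUBIC)[:,:,::-1])
im0=cv2.imread('pics/top0.png')[...,::-1]
m=(im0.max(2)<45).astype(np.uint8); m[:255]=0;m[320:]=0;m[:,:375]=0;m[:,420:]=0
n,l,s,ce=cv2.connectedComponentsWithStats(m)
for i in range(1,n):
    if s[i,4]>25: print(s[i],ce[i],pix2w(c,[ce[i]],.125)[0].round(4))
```

```text
[385 294  21  16 263] [395.14828897 302.20912548] [ 0.4353 -0.1906  0.125 ]
```

View pics/t2.png

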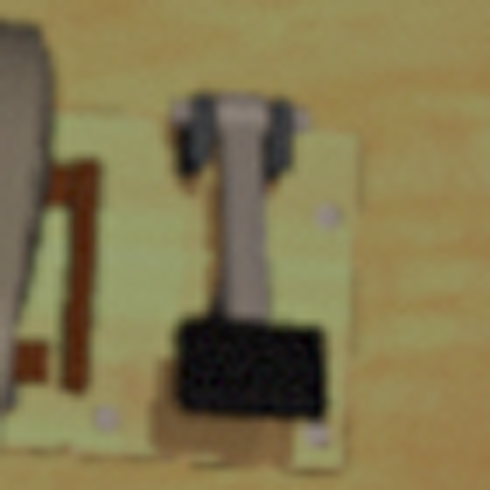

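The top view puts the pad at (250,365) in the crop, which is about (0.438, -0.190) in world coordinates.

```bash
python3 go.py .437 -.191 .165 -5.2
```

```text
at [ 0.4696 -0.0305  0.2284] yaw -5.5 | turn first -0.06 then units x -8.14 y -0.90 z 3.17 gap 0.0003 F [0.8 0.5 0.1] t 50.9
```

Request:
carry_out:
  plan:
    - [-1, -1, 0, 0, 0]
    - [-1, -1, 0, 0, 0]
    - [-1, -1, 0, 0, 0]
    - [-1, -1, -0.2, 0, 0]
    - [-1, -1, -0.2, 0, 0]

```text
t: 51.35
ee_pos: [0.4521, -0.1299, 0.2285]
tcp_rot: [[0.096, 0.995, -0.002], [0.995, -0.096, -0.0], [-0.001, -0.002, -1.0]]
ft_force: [1.2, 0.4, 0.4]
finger_gap: -0.0002
grip_force: 0.0
```

Request:
carry_out:
  plan:
    - [-1, -1, -0.2, 0, 0]
    - [-1, -1, -0.2, 0, 0]
    - [-1, -0.9, 0, 1, 0]
    - [-1, 0, 0, 1, 0]
    - [-1, 0, 0, 1, 0]

```text
t: 51.85
ee_pos: [0.4386, -0.1869, 0.1681]
tcp_rot: [[0.098, 0.995, -0.001], [0.995, -0.098, -0.0], [-0.0, -0.001, -1.0]]
ft_force: [-0.2, -0.1, -0.2]
finger_gap: 0.0
grip_force: 0.0
```

Request:
carry_out:
  plan:
    - [-1, 0, 0, 0, 0]
    - [-1, 0, 0, 0, 0]

```text
t: 52.05
ee_pos: [0.439, -0.1859, 0.169]
tcp_rot: [[0.096, 0.995, -0.002], [0.995, -0.096, -0.0], [-0.0, -0.001, -1.0]]
ft_force: [0.7, 0.3, 0.5]
finger_gap: -0.0001
grip_force: 0.0
```

```bash
python3 go.py .437 -.191 .148 -5.2
```

```text
at [ 0.439  -0.1859  0.169 ] yaw -5.5 | turn first -0.06 then units x -0.26 y -0.07 z 1.05 gap -0.0001 F [0.7 0.3 0.5] t 52.0
```

Request:
carry_out:
  plan:
    - [-1, -0.2, 0, 0.5, 0]
    - [-1, 0, 0, 0.5, 0]
    - [-1, 0, -0.1, 0.5, 0]
    - [-1, 0, -0.2, 0.5, 0]
    - [-1, 0, -0.2, 0.5, 0]

```text
t: 52.55
ee_pos: [0.4298, -0.1894, 0.1201]
tcp_rot: [[0.095, 0.995, 0.002], [0.995, -0.095, -0.001], [-0.001, 0.002, -1.0]]
ft_force: [-1.7, 0.4, 8.1]
finger_gap: -0.0002
grip_force: 3.5
```

Request:
carry_out:
  plan:
    - [-1, 0, -0.2, 0.5, 0]
    - [-1, 0, -0.1, 0.5, 0]
    - [-1, 0, -0.1, 0.5, 0]
    - [-1, 0, 0, 0.4, 0]
    - [-1, 0, 0, 0.3, 0]

```text
t: 53.05
ee_pos: [0.4208, -0.1874, 0.0752]
tcp_rot: [[0.094, 0.996, -0.001], [0.996, -0.094, 0.002], [0.001, -0.002, -1.0]]
ft_force: [-12.5, 6.4, 52.5]
finger_gap: -0.0002
grip_force: 26.8
```

Request:
carry_out:
  plan:
    - [-1, 0, 0, 0, 0]
    - [-1, 0, 0, 0, 0]

```text
t: 53.25
ee_pos: [0.4207, -0.1874, 0.076]
tcp_rot: [[0.095, 0.995, -0.001], [0.995, -0.095, 0.002], [0.002, -0.001, -1.0]]
ft_force: [-4.1, 2.8, 12.3]
finger_gap: -0.0003
grip_force: 6.2
```

Bottomed out; lifting off and checking.

Request:
carry_out:
  plan:
    - [-1, 0, 0, -0.5, 0]
    - [-1, 0, 0, -1, 0]
    - [-1, 0, 0, -1, 0]
    - [-1, 0, 0, -1, 0]
    - [-1, 0, 0, -1, 0]

```text
t: 53.75
ee_pos: [0.4214, -0.1879, 0.1661]
tcp_rot: [[0.095, 0.995, 0.001], [0.995, -0.095, -0.0], [-0.0, 0.001, -1.0]]
ft_force: [0.0, -0.6, 0.2]
finger_gap: 0.0001
grip_force: 0.0
```

Request:
carry_out:
  plan:
    - [-1, 1, 0, -1, 0]
    - [-1, 1, 0, -1, 0]
    - [-1, 1, 0, -1, 0]
    - [-1, 1, 0, 0, 0]
    - [-1, 1, 0, 0, 0]

```text
t: 54.25
ee_pos: [0.4315, -0.0875, 0.2262]
tcp_rot: [[0.095, 0.996, 0.003], [0.996, -0.095, 0.0], [0.001, 0.003, -1.0]]
ft_force: [-0.1, 0.5, -0.8]
finger_gap: 0.0001
grip_force: 0.0
```

Request:
carry_out:
  plan:
    - [-1, 1, 0, 0, 0]
    - [-1, 1, 0, 0, 0]
    - [-1, 1, 0, 0, 0]
    - [-1, 0, 0, 0, 0]
    - [-1, 0, 0, 0, 0]

```text
t: 54.75
ee_pos: [0.4364, -0.0289, 0.2253]
tcp_rot: [[0.094, 0.996, 0.0], [0.996, -0.094, -0.001], [-0.001, 0.0, -1.0]]
ft_force: [0.3, -0.0, -0.4]
finger_gap: 0.0001
grip_force: 0.0
```

Run:
```python
from h import *
w=viewer.grab_frame('wrist'); s=viewer.grab_frame('scene')
a=cv2.resize(w,None,fx=.75,fy=.75); b=cv2.resize(s[220:360,130:420],(480,232),interpolation=cv2.INTER_CUBIC)
save('fin.png',np.vstack([a,b]))
print(status.read_state()['ee_pos'])
```

```text
[ 0.43626774 -0.02996451  0.2253706 ]
```

View pics/fin.png

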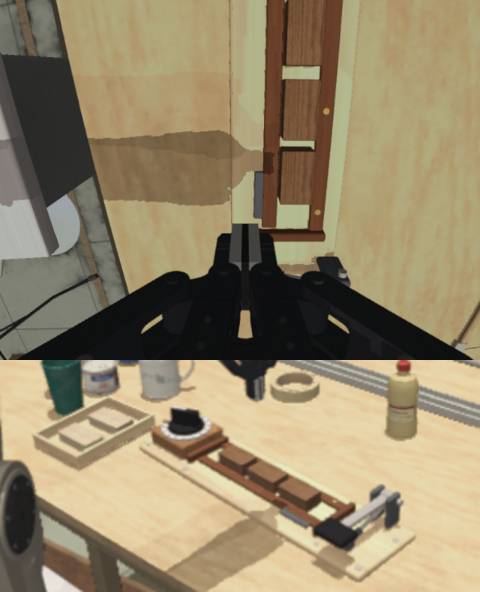

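The final views show the lever level and down, the fence closed on three blanks, both maples in the tray, the dial set, and the bottle and mug upright.

```bash
python3 -c "
from cell import job
print(job.job_done())"
```

```text
the job is handed in; nothing more can be done
None
```

I handed in the job at about 55 s with everything in place: both maple pieces in the tray, the dial pointer at the rider, all three walnut blanks flat in the trough, the lever down by itself, and nothing seen knocked over (the can was not in the last pictures); the hand-in gave no verdict.

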